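# Gauge the jack bore of a shoe last

### The arm

A 7-joint arm with a two-finger parallel gripper is mounted at the origin on the work surface. World frame = base frame: x ahead of the robot, y to its left, z up, the work surface at z = 0. Lengths are in mm, angles in rad, forces in N, time in s.
With the tool pointing down it reaches from about 400 to 875 mm from the base axis. Payload 4.4 kg.
Tool frame: the origin (TCP) lies midway between the tips of the shut fingers; the grasp point (between the pads) lies 19 mm behind it; x points along the fingers, z is the direction in which the jaws open and shut, and the axes are right-handed (so a half turn about x gives the same grasp; the last joint's range is limited). The gripper opens to 85 mm and grips with 20 to 120 N. Pads are 22 mm wide; open, the fingers measure 114 mm over their backs; the gripper's body (76 mm by 85 mm) begins 54 mm behind the grasp point. The pads swing forward as they close: fully open they stand 13 mm farther back than shut.
Start: joints at [-1.233, 0.628, 0.038, 1.517, -0.027, 0.996, -0.02], TCP at [255.373, 597.748, 231.313] pointing down, gripper open.
Joint ranges: [-3.06, 3.06], [-0.37, 2.12], [-1.25, 1.32], [0.18, 2.47], [-1.1, 4.24], [0.23, 1.98], [-2.94, 2.94]. Speed limits (rad/s): [2.57, 2.57, 3.14, 3.14, 3.14, 3.14, 3.14].

### API

Orientations are given as [roll, pitch, yaw] about the fixed x, y, z axes, in that order (R = Rz(yaw) Ry(pitch) Rx(roll)).
In Python, from cell import ctrl gives the robot as it stands. The module is installed in compiled form; this text tells all that it offers.
- The arm moves only by the tool servo_tool, never from a script. Its argument "rows" is a list of rows, each an object of numbers: "dx", "dy", "dz": the shift along the tool's x, y, z in units of 750 mm (1.0 is 750 mm); "wx", "wy", "wz": the turn, a rotation vector about the tool's x, y, z in units of 6 degrees (1.0 is 6 degrees); "fingers": the closure, from 0 (fully open) to 1 (shut). In form: [{"dx": .., "dy": .., "dz": .., "wx": .., "wy": .., "wz": .., "fingers": ..}, ...]. A call has 1 to 5 rows; each row shifts and turns the commanded pose from where the row before left it, along the tool's axes as they then stand; what a row does not reach is not made up. A row lasts 1/8 s, in which the tool goes at most 62.5 mm and 10.7 degrees, less where a joint would pass 70% of its speed; a pose out of reach is approached as far as the arm can. A call with a number of a shift or a turn outside -1 to 1 is refused whole. A call with a gripper value outside its range is refused whole. The fingers move at their own pace and stop on an object; the grip force is fixed at half the most. Time passes only in rows, so rows that do not move let the fingers close. It gives the time, the measured TCP pose, the force and the opening at its end, in the units of the state.
- ctrl.read_state(): the state, without advancing time (a new reading comes with each control period).
- ctrl.get_image(name): name is "scene" or "top" or "wrist"; returns the picture (400x640x3 uint8, red, green, blue); there is no depth.
- ctrl.camera_info(name): a dict with "fovy" (degrees; the focal length in pixels is half the picture's height over the tangent of half this angle, whatever the lens; pixels are square), "cx", "cy" (the principal point, pixels), "k1" (the pictures are not rectified: a ray, as slopes to the right and down, at radius r is drawn at 1 + k1 r^2 times it, then the intrinsics apply), "R" (3x3) and "t" (3): a world point X has camera coordinates R X + t. Camera axes: x right, y down, z forward; pixel columns grow to the right and rows downward; lengths in mm; the calibration is good to about 2 mm. A picture is of the moment at which its call begins: read the wrist's pose just before it. camera_info takes no time and is no camera call; for the wrist camera it gives the pose at the moment of the call.
- ctrl.finish_job(): hands the job in, once; it reports no verdict.
Trained networks look in the newest picture that a camera, given by its name, has taken for a name from the list of things; names that differ only in an ending like _2 or _b are one class to them, and where a whole thing is asked for, a point or a joint stands for the part that bears it (a point fixed in the world has none). Each returns a list of dicts, best first, with "conf" (0 to 1); they miss things now and then, are a little off and sometimes report something else, mostly with a low value. They report only what shows in the picture. A call takes as long as a camera call. They do not tell look-alikes from the thing itself.
- ctrl.search_frame(label, camera): "extent" ([centre column, centre row, width, height] in pixels, round what is visible of it).
- ctrl.silhouettes(label, camera): "region" (400x640 bool, what is visible of it) and "extent" ([centre column, centre row, width, height] in pixels, round what is visible of it).
- ctrl.mark_of(label, camera): "point" ([column, row] in pixels: a listed point, or the origin of a listed thing).
The state is a dict: "clock": time; "qpos": joint angles; "qd": joint speeds; "tau": joint torques, N m; "eef_pos": TCP position; "tool_rot": TCP orientation; "force": force on the tool from outside, world axes, zero at the start; "torque": the same for the moment, N m; "width": finger opening in mm.
Only numpy, scipy, OpenCV 4.12 (cv2) and the standard library are available. Lean on these libraries where they do the work, as an engineer would, in place of code of your own. Each camera call takes 0.05 s, during which the arm holds its last target.

### The job

Take the depth gauge out of its stand and lower its rod into the bore in the top of the longer shoe last, pushing it gently down past the drag of its sliding stop until the rod bottoms out. Keep it pressed on the bottom with a light, steady pressure (about 10 N on the bottom itself, never above 25 N) for a second and a half, then let go and leave the gauge standing upright there, rod on the bottom and stop resting on the rim, so that the depth can be read. Leave the shorter last and the other things on the counter alone.

Things in the scene. Friction and masses are not known exactly. Their poses are not given: they have to be found in the camera images.
- gauge_handle (a point): Centre of the grip of the depth gauge, a loose hand tool of about 0.16 kg standing upright in its stand: a round dark wooden handle 24 mm in diameter and 56 mm long (grip it anywhere round it), under it a steel flange 40 mm in diameter and 6 mm thick, under that a straight steel rod 10 mm in diameter. This point is on the axis, half-way up the handle, 28 mm above the flange's top; z points up along the rod's axis, away from the tip.
- gauge_tip (a point): Centre of the lower end of the gauge's rod, 122 mm below the handle centre and 88 mm below the flange's underside; the last 4 mm taper to 6 mm in diameter. While the gauge is in its stand the tip is 12 mm above the counter, inside the tube.
- depth_stop (a joint): Position (m) of the stop, a brass collar 27 mm in diameter and 10 mm high that slides along the rod with a drag of about 5 N and stays where it is left: 0 when its underside is 12 mm above the tip, growing as it goes up the rod (top of its travel 0.066). It is too wide for the bore: as the rod is pushed in, the rim carries the stop up the rod. It starts 12 to 24 mm above the tip.
- stop_underside (a point): Centre of the underside of that stop, on the rod's axis.
- stand_mouth (a point): Centre of the top of the gauge's stand, an upright aluminium tube fixed to the counter, 44 mm outside and 32 mm inside diameter, 100 mm high, on an 84 mm round foot. The gauge's flange rests on this rim with the rod and stop hanging inside; it must be lifted straight up by 90 mm to come clear.
- last_long: The longer last: a pale wooden foot shape 280 mm long and up to 90 mm wide, fixed to the counter on a plywood board. Its origin is under its bore, on the counter; x points from the heel to the toe. The flat top of its heel, 54 mm across, is 105 mm above the counter.
- long_bore_mouth (a point): Centre of the mouth of the blind bore in the longer last, 105 mm above the counter. The bore is vertical, 13 mm in diameter, brass-rimmed, with a rigid flat bottom (bore_plug in the rules; depth_gauge_c0 is the steel rod). It is 45 to 58 mm deep, not known beforehand, to be felt: the push rises sharply over the stop's drag.
- last_short: The shorter last, 180 mm long, otherwise the same shape and also with a bore in its top; not to be touched. Its origin is under its bore, on the counter; x points from the heel to the toe; its flat top is 105 mm above the counter.
- polish_tin: Flat round steel tin, 54 mm in diameter, 22 mm high; bystander, origin at its underside.
- thread_spool: White spool, 40 mm in diameter, 50 mm high; bystander, origin at its underside.
- cobbler_hammer: Hammer lying on the counter; bystander, origin at its underside.
- shoe_brush: Brush lying on the counter; bystander, origin at its underside.
- trim_knife: Trimming knife lying on the counter, 190 mm long; bystander, origin at the underside.
- glue_jar: Amber glass jar, 64 mm in diameter, 85 mm high; bystander, origin at its underside.
- heel_block: Black rubber heel block, 60 mm long, 36 mm high; bystander, origin at its underside.
Not all that is in view belongs to the job. What is shaped like the part that bears gauge_handle but turquoise is not meant. Leave any pink look-alike of the part that bears stand_mouth alone.

How it is judged (in metres and radians):
On the way, in this order (a step that is already met when the one before it is completed fails the run):
1. the gauge has been lifted clear of its stand (z of gauge_tip in the frame of stand_mouth above 0 m), for 0.1 s.
2. the rod is bottomed in the longer last's bore, its stop on the rim, and is pressed on the bottom with 3 to 20 N for 1 s (contact force between depth_gauge_c0 and bore_plug between 3 and 20 N and horizontal distance between stop_underside and long_bore_mouth below 0.006 m and z of stop_underside in the frame of long_bore_mouth below 0.002 m), for 1 s.
At the end, for the whole second after the job is handed in: the gauge stands released and at rest in the longer last's bore, within 0.12 rad of upright, its rod at the bottom and its stop's underside within 2 mm of the rim (horizontal distance between gauge_tip and long_bore_mouth below 0.006 m and z of gauge_tip in the frame of long_bore_mouth below -0.043 m and z of stop_underside in the frame of long_bore_mouth below 0.002 m and distance between gauge_tip and bore_plug below 0.022 m and angle between gauge_handle's own z axis and vertical below 0.12 rad and not (contact force between depth_gauge and the fingers above 0.05 N) and linear speed of depth_gauge below 0.01 m/s); the robot touches nothing.
It fails at once if the rod presses on the bottom of the bore with more than 25 N (contact force between depth_gauge_c0 and bore_plug above 25 N).
It fails at once if the gauge, the fingers or the arm touch the shorter last (over 1 N) (contact force between any of depth_gauge, the fingers, the arm and last_short above 1 N).
It fails at once if a bystander is disturbed (moved over 30 mm) (distance of any of polish_tin, thread_spool, cobbler_hammer, shoe_brush, trim_knife, glue_jar, heel_block from where it was at the start of the episode above 0.03 m).
It also fails if it takes over 69 s, if anything falls off the work surface, if the arm or the gripper's body presses on something with over 40 N, if the wrist force passes 120 N, or if a joint passes its speed limit or range.

## Working session

There is one attempt and no reset: what is moved stays moved. The work goes in short steps, Python scripts to look and compute and a tool call to move; the robot and the scene stay as the last step left them, time stands still between calls to the robot, and variables do not carry over. Pictures are saved under pics/ and viewed, and the job is handed in when it is done.

Besides the shell and the picture viewer there is one more tool, called by a JSON object that holds its "method" and its "body", one argument or row to a line. servo_tool: Moves the arm, as the interface text tells. Its arguments: {"type":"object","properties":{"rows":{"type":"array"}},"required":["rows"]}

```bash
mkdir -p pics; ls; python3 - <<'E'
from cell import ctrl
import cv2,numpy as np
print(ctrl.read_state())
for n in ["scene","top","wrist"]:
    im=ctrl.get_image(n); cv2.imwrite(f"pics/{n}0.png",im[:,:,::-1])
    print(n,ctrl.camera_info(n))
E
```

```text
pics
{'clock': 0.0, 'qpos': array([-1.23276562,  0.62932888,  0.03845089,  1.51841173, -0.02698672,
        0.99623512, -0.01999002]), 'qd': array([ 5.12350735e-04, -1.23129590e-03,  2.53626243e-05, -2.84765204e-04,
        4.00989088e-04, -1.70835261e-03,  9.27785840e-05]), 'tau': array([ 2.10502481e-04, -5.63405156e+01,  1.22618202e+00, -1.93450177e+01,
        1.10082608e-02,  1.04660302e-02,  1.87819978e-05]), 'eef_pos': array([255.14999687, 597.14785015, 230.3864136 ]), 'tool_rot': array([-3.11980058,  1.56893152, -1.95282597]), 'force': array([0.74741832, 0.11451262, 0.1458201 ]), 'torque': array([-0.07288198, -0.02737157, -0.09632132]), 'width': 85.42289733920171}
scene {'fovy': 45.9368605003196, 'cx': 315.8686538020355, 'cy': 201.2585039251667, 'k1': -0.08751580410660433, 'R': array([[ 0.62082931,  0.78378281,  0.0159839 ],
       [ 0.53467566, -0.40842612, -0.73980406],
       [-0.57331746,  0.46783824, -0.67263249]]), 't': array([-318.13794576, -150.67761144, 1546.5399434 ])}
top {'fovy': 45.09895023169906, 'cx': 320.98320200690654, 'cy': 204.88954822516692, 'k1': 0.04614534353364467, 'R': array([[ 0.00573278, -0.9999693 ,  0.00534165],
       [-0.99358043, -0.00629952, -0.11295244],
       [ 0.11298262, -0.00465983, -0.99358604]]), 't': array([  -4.8343429 ,  474.41334429, 1283.53577644])}
wrist {'fovy': 67.25680256761255, 'cx': 324.87770721274455, 'cy': 201.55224651498168, 'k1': -0.016190333312782607, 'R': array([[ 0.3923638 ,  0.91980835, -0.00180295],
       [ 0.88429154, -0.37667246,  0.27594625],
       [ 0.25313854, -0.10986566, -0.96117138]]), 't': array([-649.40979707,  -36.32211544,  378.89061146])}
```

View pics/scene0.png

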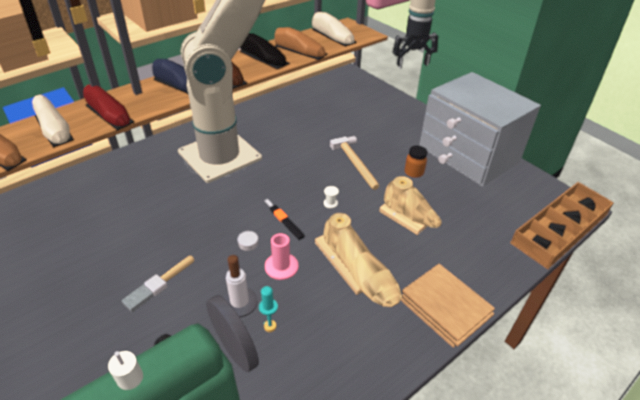

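View pics/top0.png

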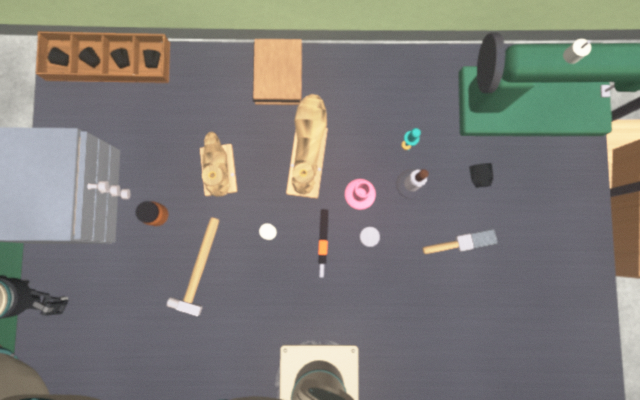

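View pics/wrist0.png

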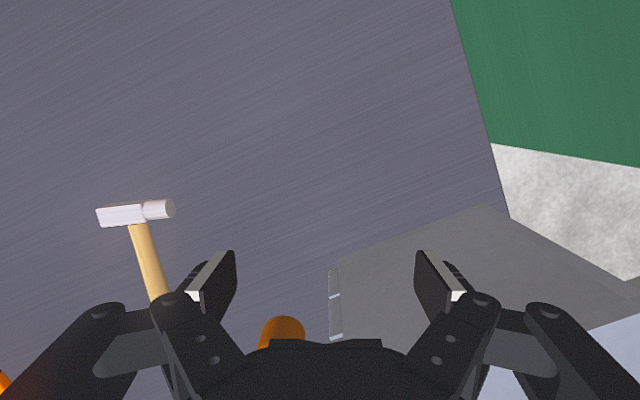

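```bash
cat > h.py <<'E'
from cell import ctrl
import cv2,numpy as np
from scipy.optimize import least_squares
def proj(ci,X):
    p=ci["R"]@np.asarray(X,float)+ci["t"]; s=p[:2]/p[2]; s=s*(1+ci["k1"]*(s@s))
    f=200/np.tan(np.radians(ci["fovy"]/2)); return s*f+[ci["cx"],ci["cy"]]
def ray(ci,px):
    f=200/np.tan(np.radians(ci["fovy"]/2)); d=(np.asarray(px,float)-[ci["cx"],ci["cy"]])/f; s=d.copy()
    for _ in range(20): s=d/(1+ci["k1"]*(s@s))
    R=ci["R"]; return -R.T@ci["t"], R.T@np.array([s[0],s[1],1])
def onz(ci,px,z):
    o,d=ray(ci,px); return o+d*(z-o[2])/d[2]
def crop(im,c,w,h,k,fn):
    x,y=int(c[0]-w/2),int(c[1]-h/2); x=max(x,0);y=max(y,0)
    cv2.imwrite(fn,cv2.resize(im[y:y+h,x:x+w,::-1],None,fx=k,fy=k,interpolation=cv2.INTER_CUBIC)); print(fn,x,y,k)
E
python3 - <<'E'
from h import *
Z=dict(gauge_handle=134,stand_mouth=100,long_bore_mouth=105,last_short=0,last_long=0)
for cam in ["scene","top"]:
    im=ctrl.get_image(cam); ci=ctrl.camera_info(cam)
    for l,z in Z.items():
        for r in ctrl.mark_of(l,cam)[:3]:
            print(cam,l,np.round(r["point"],1),round(r["conf"],2),np.round(onz(ci,r["point"],z),1))
    if cam=="scene": crop(im,(290,260),200,150,4,"pics/c_s.png")
    else: crop(im,(370,170),200,150,4,"pics/c_t.png")
E
```

```text
scene gauge_handle [269.  296.7] 0.87 [ 653.9 -238.2  134. ]
scene gauge_handle [235.2 264.7] 0.75 [ 537.7 -248.7  134. ]
scene stand_mouth [231.3 275. ] 0.88 [ 531.5 -259.2  100. ]
scene stand_mouth [281.4 240.2] 0.87 [ 512.8 -108.2  100. ]
scene long_bore_mouth [341.2 224.9] 0.81 [564.7  36.6 105. ]
scene last_short [398.6 209.6] 0.77 [543.  282.5   0. ]
scene last_long [337.1 247.2] 0.61 [545.6  45.8   0. ]
pics/c_s.png 190 185 4
top gauge_handle [414.2 136. ] 0.76 [ 639.4 -236.7  134. ]
top gauge_handle [418.6 174.3] 0.74 [ 541.2 -246.3  134. ]
top stand_mouth [360.  190.5] 0.79 [ 504.1 -102.   100. ]
top stand_mouth [418.  173.4] 0.56 [ 549.6 -251.9  100. ]
top stand_mouth [302.5 172. ] 0.31 [551.4  46.7 100. ]
top long_bore_mouth [300.5 172.4] 0.97 [549.4  51.6 105. ]
top last_short [319.8 235.4] 0.7 [392.8   0.7   0. ]
top last_short [219.5 180.2] 0.59 [544.9 280.8   0. ]
top last_long [304.3 177. ] 0.65 [555.6  45.    0. ]
pics/c_t.png 270 95 4
```

View pics/c_s.png

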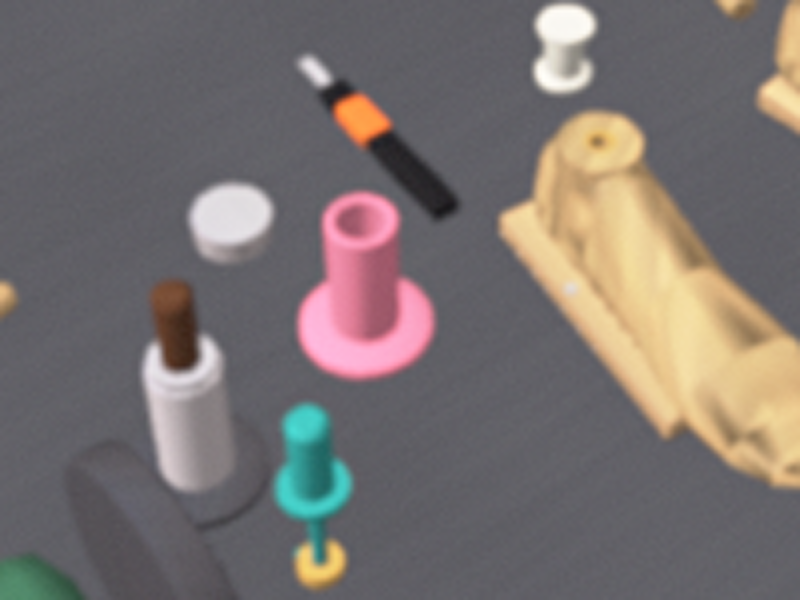

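View pics/c_t.png

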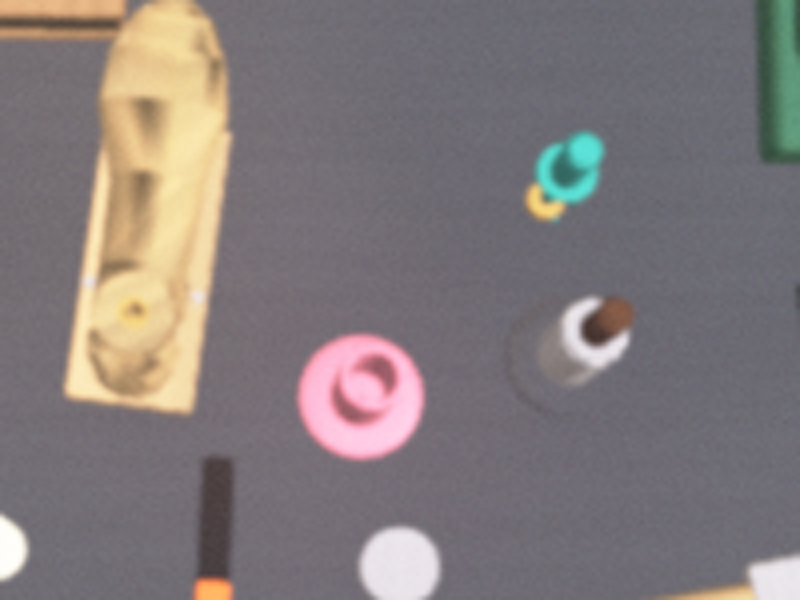

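Brown handle over the aluminium tube (scene 235,268 / top 422,175) is the gauge; the turquoise one (scene 267,300) and the pink stand (281,255) are decoys. The long last's bore is at scene (340,220), top (303,173).

```bash
python3 - <<'E'
from h import *
S=ctrl.camera_info("scene");T=ctrl.camera_info("top")
def s(c):return (190+(c[0]-1.5)/4,185+(c[1]-1.5)/4)
def t(c):return (270+(c[0]-1.5)/4,95+(c[1]-1.5)/4)
for n,a,b,z in [("bore",(599,141),(133,311),105),("htop",(172,291),(617,312),162),("flange",(182,366),(596,332),106)]:
    print(n,s(a),t(b),onz(S,s(a),z).round(1),onz(T,t(b),z).round(1))
E
```

```text
bore (339.375, 219.875) (302.875, 172.375) [548.4  44.5 105. ] [549.6  45.5 105. ]
htop (232.625, 257.375) (423.875, 172.625) [ 538.7 -252.5  162. ] [ 540.4 -253.4  162. ]
flange (235.125, 276.125) (418.625, 177.625) [ 544.  -256.1  106. ] [ 537.5 -252.1  106. ]
```

```bash
cat >> h.py <<'E'
from scipy.spatial.transform import Rotation as Ro
def toolR(st): return Ro.from_euler("xyz",st["tool_rot"]).as_matrix()
def plan(target,zdir=None,n=1):
    """print total tool-frame shift (units) and rotvec (units) to reach target with x down, z along zdir"""
    st=ctrl.read_state(); R=toolR(st); p=st["eef_pos"]
    d=R.T@(np.asarray(target)-p)/750
    print("t",round(st["clock"],2),"p",p.round(1),"shift units total",d.round(4))
    if zdir is not None:
        z=np.array([*zdir,0.]);z/=np.linalg.norm(z)
        if z@R[:,2]<0 : z=-z
        x=np.array([0,0,-1.]);Rt=np.c_[x,np.cross(z,x),z]
        print("rot units total",(np.degrees(Ro.from_matrix(R.T@Rt).as_rotvec())/6).round(3))
    print("R",R.round(3).tolist(),"F",st["force"].round(2),"w",round(st["width"],1))
E
python3 - <<'E'
from h import *
plan([540,-253,260],[0.43,0.9])
S=ctrl.camera_info("wrist");st=ctrl.read_state();print((toolR(st).T@(-S["R"].T@S["t"]-st["eef_pos"])).round(1)); print((S["R"]@toolR(st)).round(3))
E
```

```text
t 0.75 p [255.4 597.8 231.3] shift units total [-0.0383 -0.7947 -0.894 ]
rot units total [ 0.4    0.001 -0.   ]
R [[0.0, -0.92, 0.393], [0.0, 0.393, 0.92], [-1.0, 0.0, 0.0]] F [ 0.69  0.27 -0.1 ] w 85.5
[-142.4   70.     0.3]
[[ 0.     0.001  1.   ]
 [-0.276 -0.961  0.001]
 [ 0.961 -0.276 -0.   ]]
```

{"method": "servo_tool", "body": {
  "rows": [
    {"dx": -0.038, "dy": -0.03, "dz": -0.03},
    {"dy": -0.05, "dz": -0.056},
    {"dy": -0.05, "dz": -0.056},
    {"dy": -0.05, "dz": -0.056},
    {"dy": -0.05, "dz": -0.056}
  ]
}}

```text
schema error: expected keys dx, dy, dz, wx, wy, wz, fingers
```

{"method": "servo_tool", "body": {
  "rows": [
    {"dy": -0.05, "dz": -0.056},
    {"dy": -0.05, "dz": -0.056},
    {"dy": -0.05, "dz": -0.056},
    {"dy": -0.05, "dz": -0.056},
    {"dy": -0.05, "dz": -0.056}
  ]
}}

```text
schema error: expected keys dx, dy, dz, wx, wy, wz, fingers
```

{"method": "servo_tool", "body": {
  "rows": [
    {"dy": -0.05, "dz": -0.056},
    {"dy": -0.05, "dz": -0.056},
    {"dy": -0.05, "dz": -0.056},
    {"dy": -0.05, "dz": -0.056}
  ]
}}

```text
schema error: expected keys dx, dy, dz, wx, wy, wz, fingers
```

```bash
python3 - <<'E'
from h import *
plan([540,-253,260],[0.393,0.92])
im=ctrl.get_image("wrist");cv2.imwrite("pics/w1.png",im[:,:,::-1])
print(ctrl.read_state()["qpos"].round(2))
E
```

```text
t 0.75 p [255.4 597.8 231.3] shift units total [-0.0383 -0.7947 -0.894 ]
rot units total [-0.001  0.001 -0.   ]
R [[0.0, -0.92, 0.393], [0.0, 0.393, 0.92], [-1.0, 0.0, 0.0]] F [ 0.69  0.27 -0.1 ] w 85.5
[-1.23  0.63  0.04  1.52 -0.03  1.   -0.02]
```

View pics/w1.png

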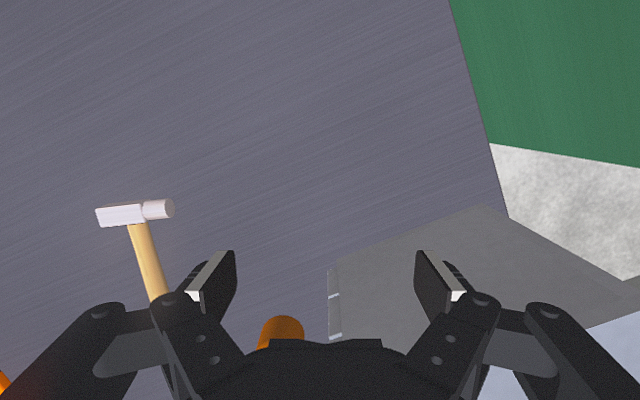

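All keys are required.

{"method": "servo_tool", "body": {
  "rows": [
    {"dx": -0.038, "dy": -0.03, "dz": -0.03, "wx": 0, "wy": 0, "wz": 0, "fingers": 0},
    {"dx": 0, "dy": -0.05, "dz": -0.056, "wx": 0, "wy": 0, "wz": 0, "fingers": 0},
    {"dx": 0, "dy": -0.05, "dz": -0.056, "wx": 0, "wy": 0, "wz": 0, "fingers": 0},
    {"dx": 0, "dy": -0.05, "dz": -0.056, "wx": 0, "wy": 0, "wz": 0, "fingers": 0},
    {"dx": 0, "dy": -0.05, "dz": -0.056, "wx": 0, "wy": 0, "wz": 0, "fingers": 0}
  ]
}}

```text
clock: 1.42
eef_pos: [339.8, 353.1, 260.1]
tool_rot: [-0.514, 1.57, 0.653]
force: [0.3, -0.5, 0.5]
width: 85.4
```

{"method": "servo_tool", "body": {
  "rows": [
    {"dx": 0, "dy": -0.05, "dz": -0.056, "wx": 0, "wy": 0, "wz": 0, "fingers": 0},
    {"dx": 0, "dy": -0.05, "dz": -0.056, "wx": 0, "wy": 0, "wz": 0, "fingers": 0},
    {"dx": 0, "dy": -0.05, "dz": -0.056, "wx": 0, "wy": 0, "wz": 0, "fingers": 0},
    {"dx": 0, "dy": -0.05, "dz": -0.056, "wx": 0, "wy": 0, "wz": 0, "fingers": 0},
    {"dx": 0, "dy": -0.05, "dz": -0.056, "wx": 0, "wy": 0, "wz": 0, "fingers": 0}
  ]
}}

```text
clock: 2.05
eef_pos: [429.7, 86.4, 260.2]
tool_rot: [-0.79, 1.569, 0.378]
force: [1.4, 0.5, -0.1]
width: 85.4
```

{"method": "servo_tool", "body": {
  "rows": [
    {"dx": 0, "dy": -0.05, "dz": -0.056, "wx": 0, "wy": 0, "wz": 0, "fingers": 0},
    {"dx": 0, "dy": -0.05, "dz": -0.056, "wx": 0, "wy": 0, "wz": 0, "fingers": 0},
    {"dx": 0, "dy": -0.05, "dz": -0.056, "wx": 0, "wy": 0, "wz": 0, "fingers": 0},
    {"dx": 0, "dy": -0.05, "dz": -0.056, "wx": 0, "wy": 0, "wz": 0, "fingers": 0}
  ]
}}

```text
clock: 2.55
eef_pos: [501.6, -127.1, 260.1]
tool_rot: [-0.978, 1.57, 0.189]
force: [0.8, 0.4, -0.4]
width: 85.2
```

```bash
python3 - <<'E'
from h import *
plan([540,-253,260],[0.393,0.92])
im=ctrl.get_image("wrist");cv2.imwrite("pics/w2.png",im[:,:,::-1])
print(ctrl.read_state()["qpos"].round(2))
E
```

```text
t 2.55 p [ 501.6 -127.1  260.1] shift units total [ 1.000e-04 -1.130e-01 -1.343e-01]
rot units total [0.001 0.005 0.007]
R [[0.001, -0.92, 0.393], [0.0, 0.393, 0.92], [-1.0, -0.001, 0.001]] F [ 0.84  0.42 -0.41] w 85.2
[ 0.06  0.41  0.21  1.85 -0.1   0.89  1.47]
```

View pics/w2.png

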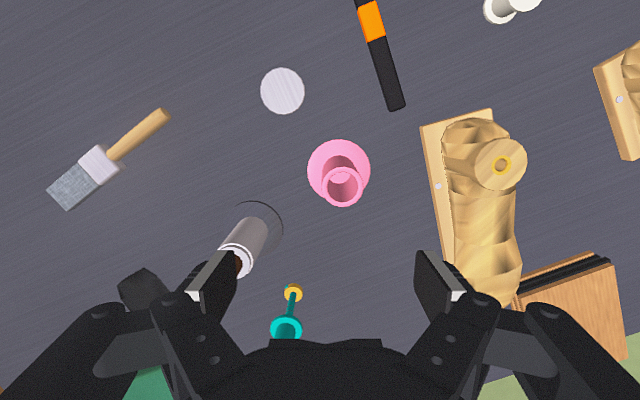

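```bash
python3 - <<'E'
from h import *
im=ctrl.get_image("wrist");W=ctrl.camera_info("wrist")
crop(im,(500,165),80,60,8,"pics/w2c.png")
print(onz(W,(501.5,164.5),105))
E
```

```text
pics/w2c.png 460 135 8
[551.97558596  37.06713437 105.        ]
```

View pics/w2c.png

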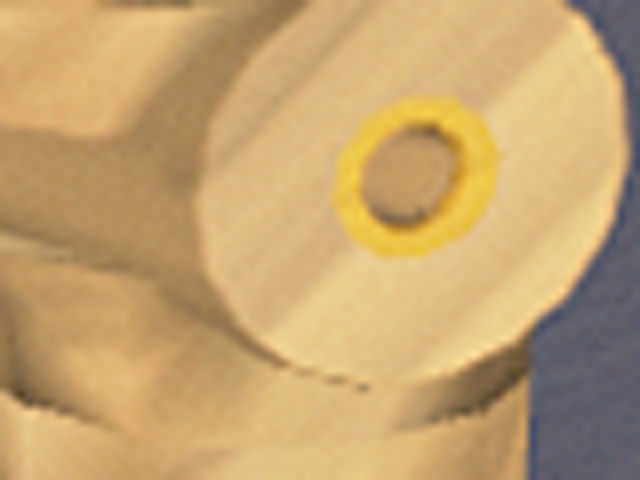

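{"method": "servo_tool", "body": {
  "rows": [
    {"dx": 0, "dy": -0.05, "dz": -0.056, "wx": 0, "wy": 0, "wz": 0, "fingers": 0},
    {"dx": 0, "dy": 0, "dz": -0.05, "wx": 0, "wy": 0, "wz": 0, "fingers": 0},
    {"dx": 0, "dy": 0, "dz": -0.028, "wx": 0, "wy": 0, "wz": 0, "fingers": 0}
  ]
}}

```text
clock: 3.02
eef_pos: [495.0, -234.6, 259.7]
tool_rot: [2.93, 1.57, -2.189]
force: [0.7, 0.3, -0.2]
width: 85.3
```

```bash
python3 - <<'E'
from h import *
plan([540,-253,260],[0.393,0.92])
im=ctrl.get_image("wrist");cv2.imwrite("pics/w3.png",im[:,:,::-1])
E
```

```text
t 3.02 p [ 495.  -234.6  259.7] shift units total [-0.0003 -0.0648  0.0012]
rot units total [-0.025 -0.009 -0.002]
R [[-0.001, -0.919, 0.395], [-0.001, 0.395, 0.919], [-1.0, 0.0, -0.001]] F [ 0.75  0.34 -0.22] w 85.3
```

View pics/w3.png

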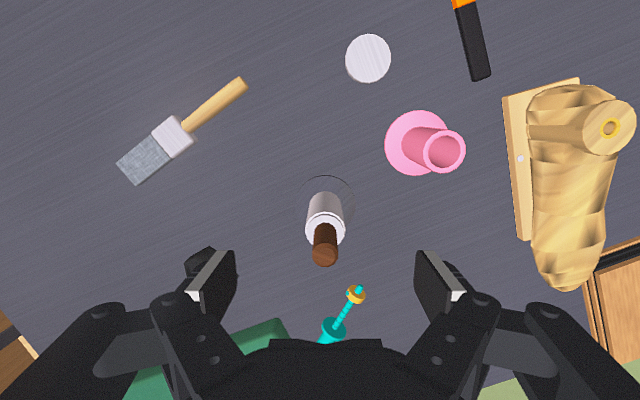

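```bash
python3 - <<'E'
from h import *
W=ctrl.camera_info("wrist");im=ctrl.get_image("wrist")
crop(im,(324,235),80,90,6,"pics/w3c.png")
print(onz(W,(324.3,254),162),onz(W,(325,231),106),onz(W,(610.5,127),105))
E
```

```text
pics/w3c.png 284 190 6
[ 536.37933187 -256.23635534  162.        ] [ 537.11944213 -256.06586927  106.        ] [548.56097088  41.3820714  105.        ]
```

View pics/w3c.png

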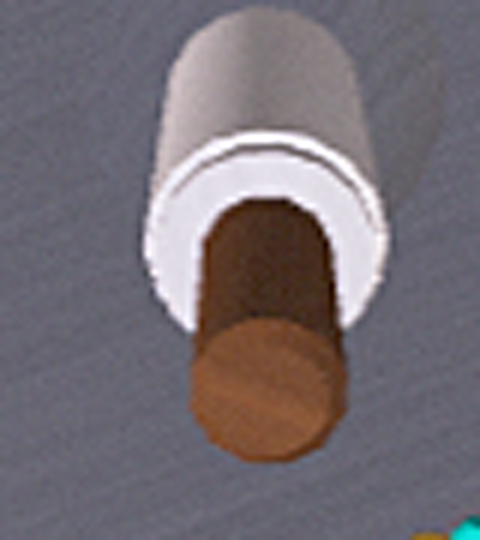

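```bash
python3 - <<'E'
from h import *
W=ctrl.camera_info("wrist");im=ctrl.get_image("wrist")
f=lambda px,py:(284+(px-2.5)/6,190+(py-2.5)/6)
print(onz(W,f(268,390),162),onz(W,f(266,240),106))
crop(im,(605,127),64,60,8,"pics/w3d.png")
E
```

```text
[ 539.28204087 -251.03791457  162.        ] [ 537.91949096 -250.2918085   106.        ]
pics/w3d.png 573 97 8
```

View pics/w3d.png

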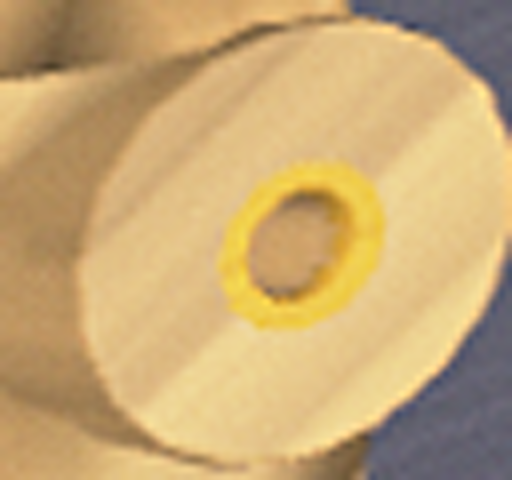

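{"method": "servo_tool", "body": {
  "rows": [
    {"dx": 0, "dy": -0.063, "dz": 0.002, "wx": 0, "wy": 0, "wz": 0, "fingers": 0},
    {"dx": 0.05, "dy": 0, "dz": 0, "wx": 0, "wy": 0, "wz": 0, "fingers": 0}
  ]
}}

```text
clock: 3.42
eef_pos: [546.2, -249.3, 224.4]
tool_rot: [-1.427, 1.561, -0.256]
force: [-0.9, -0.8, -0.6]
width: 85.4
```

```bash
python3 - <<'E'
from h import *
plan([539,-251.7,120],[0.393,0.92])
W=ctrl.camera_info("wrist")
im=ctrl.get_image("wrist");cv2.imwrite("pics/w4.png",im[:,:,::-1])
for z in (162,134,106): print(z,proj(W,[539,-251.7,z]))
E
```

```text
t 3.42 p [ 546.2 -249.3  224.4] shift units total [ 0.1391  0.009  -0.007 ]
rot units total [0.032 0.014 0.097]
R [[0.01, -0.921, 0.39], [-0.003, 0.39, 0.921], [-1.0, -0.01, 0.001]] F [-0.92 -0.77 -0.63] w 85.4
162 [317.24684539 208.06100038]
134 [318.05665597 197.36145537]
106 [318.70450978 188.80454752]
```

View pics/w4.png

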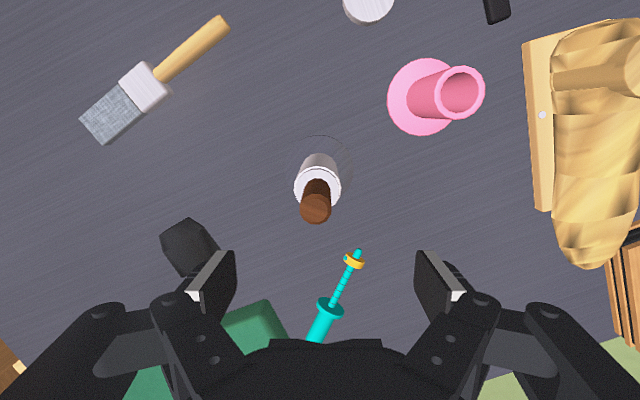

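{"method": "servo_tool", "body": {
  "rows": [
    {"dx": 0.04, "dy": 0, "dz": 0, "wx": 0, "wy": 0, "wz": 0, "fingers": 0},
    {"dx": 0, "dy": 0, "dz": 0, "wx": 0, "wy": 0, "wz": 0, "fingers": 0},
    {"dx": 0, "dy": 0, "dz": 0, "wx": 0, "wy": 0, "wz": 0, "fingers": 0}
  ]
}}

```text
clock: 3.85
eef_pos: [540.7, -249.1, 193.5]
tool_rot: [-1.18, 1.57, -0.012]
force: [0.1, -0.7, 0.5]
width: 85.0
```

```bash
python3 - <<'E'
from h import *
plan([539,-251.7,120],[0.393,0.92])
W=ctrl.camera_info("wrist")
im=ctrl.get_image("wrist");cv2.imwrite("pics/w5.png",im[:,:,::-1])
for z in (162,134,106): print(z,proj(W,[539,-251.7,z]))
crop(im,(320,190),100,100,6,"pics/w5c.png")
E
```

```text
t 3.85 p [ 540.7 -249.1  193.5] shift units total [ 0.0979  0.0009 -0.0042]
rot units total [0.01  0.004 0.01 ]
R [[0.001, -0.92, 0.392], [-0.0, 0.392, 0.92], [-1.0, -0.001, 0.0]] F [ 0.06 -0.7   0.46] w 85.0
162 [319.37817388 231.77243559]
134 [320.06836638 217.02314674]
106 [320.60421215 205.5769197 ]
pics/w5c.png 270 140 6
```

View pics/w5c.png

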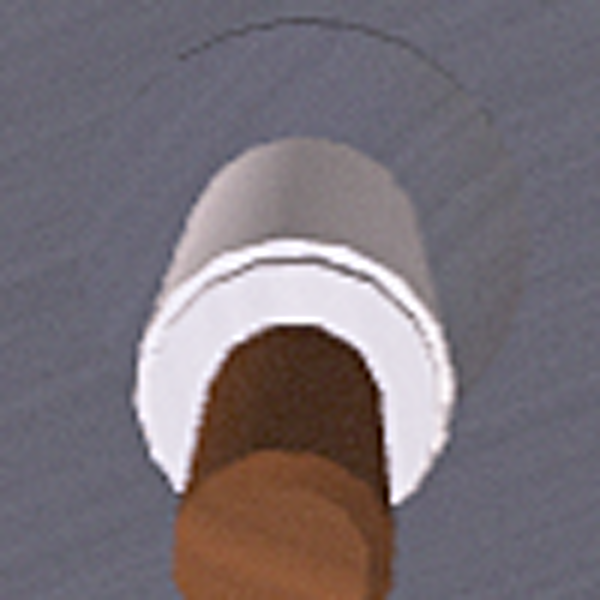

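{"method": "servo_tool", "body": {
  "rows": [
    {"dx": 0.05, "dy": 0.001, "dz": -0.0055, "wx": 0, "wy": 0, "wz": 0, "fingers": 0},
    {"dx": 0.045, "dy": 0, "dz": 0, "wx": 0, "wy": 0, "wz": 0, "fingers": 0},
    {"dx": 0, "dy": 0, "dz": 0, "wx": 0, "wy": 0, "wz": 0, "fingers": 0}
  ]
}}

```text
clock: 4.28
eef_pos: [536.7, -252.5, 120.2]
tool_rot: [1.471, 1.567, 2.638]
force: [-0.2, -0.2, 0.8]
width: 85.3
```

{"method": "servo_tool", "body": {
  "rows": [
    {"dx": 0, "dy": 0, "dz": 0, "wx": 0, "wy": 0, "wz": 0, "fingers": 0.5},
    {"dx": 0, "dy": 0, "dz": 0, "wx": 0, "wy": 0, "wz": 0, "fingers": 1},
    {"dx": 0, "dy": 0, "dz": 0, "wx": 0, "wy": 0, "wz": 0, "fingers": 1},
    {"dx": 0, "dy": 0, "dz": 0, "wx": 0, "wy": 0, "wz": 0, "fingers": 1},
    {"dx": 0, "dy": 0, "dz": 0, "wx": 0, "wy": 0, "wz": 0, "fingers": 1}
  ]
}}

```text
clock: 4.9
eef_pos: [538.2, -253.5, 122.1]
tool_rot: [-1.481, 1.569, -0.315]
force: [-0.9, 1.1, 6.1]
width: 22.6
```

```bash
python3 - <<'E'
from h import *
plan([539,-251.7,120],[0.393,0.92])
im=ctrl.get_image("scene");crop(im,(240,260),100,80,8,"pics/s6.png")
E
```

```text
t 4.9 p [ 538.2 -253.5  122.1] shift units total [ 0.0028 -0.      0.0026]
rot units total [-0.001  0.001  0.014]
R [[0.001, -0.92, 0.393], [-0.0, 0.393, 0.92], [-1.0, -0.001, 0.0]] F [-0.87  1.12  6.08] w 22.6
pics/s6.png 190 220 8
```

View pics/s6.png

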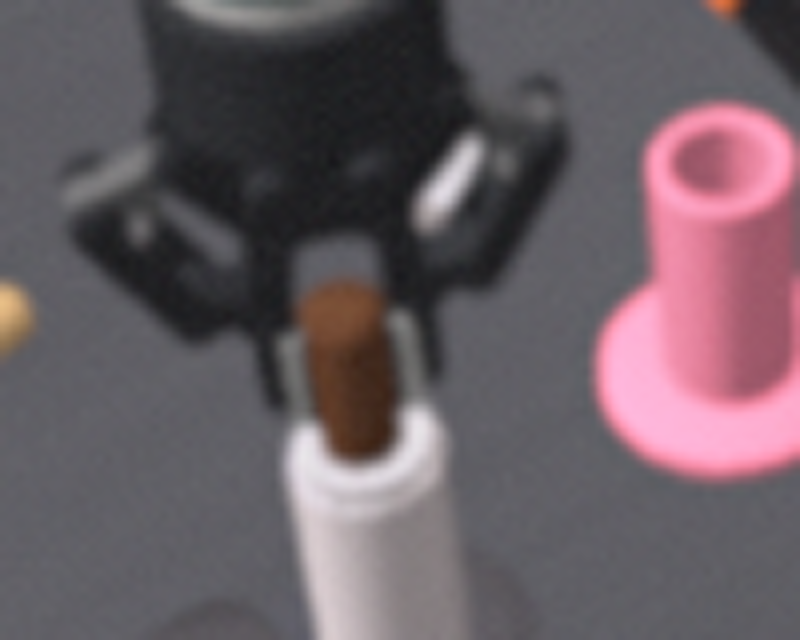

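{"method": "servo_tool", "body": {
  "rows": [
    {"dx": -0.02, "dy": 0, "dz": 0, "wx": 0, "wy": 0, "wz": 0, "fingers": 1},
    {"dx": -0.04, "dy": 0, "dz": 0, "wx": 0, "wy": 0, "wz": 0, "fingers": 1},
    {"dx": -0.04, "dy": 0, "dz": 0, "wx": 0, "wy": 0, "wz": 0, "fingers": 1},
    {"dx": -0.04, "dy": 0, "dz": 0, "wx": 0, "wy": 0, "wz": 0, "fingers": 1},
    {"dx": -0.03, "dy": 0, "dz": 0, "wx": 0, "wy": 0, "wz": 0, "fingers": 1}
  ]
}}

```text
clock: 5.58
eef_pos: [537.8, -253.4, 250.6]
tool_rot: [-1.619, 1.569, -0.452]
force: [0.9, -0.1, -1.7]
width: 22.4
```

{"method": "servo_tool", "body": {
  "rows": [
    {"dx": 0, "dy": 0, "dz": 0, "wx": 0, "wy": 0, "wz": 0, "fingers": 1},
    {"dx": 0, "dy": 0, "dz": 0, "wx": 0, "wy": 0, "wz": 0, "fingers": 1}
  ]
}}

```text
clock: 5.82
eef_pos: [537.0, -252.8, 247.8]
tool_rot: [1.499, 1.569, 2.666]
force: [0.0, 0.9, -1.5]
width: 22.7
```

```bash
python3 - <<'E'
from h import *
plan([549,10,250],[0.393,0.92])
im=ctrl.get_image("scene");crop(im,(240,230),120,100,6,"pics/s7.png")
im=ctrl.get_image("wrist");cv2.imwrite("pics/w7.png",im[:,:,::-1])
E
```

```text
t 5.83 p [ 537.  -252.8  247.8] shift units total [-0.0027  0.123   0.3285]
rot units total [-0.     0.001 -0.015]
R [[-0.001, -0.92, 0.393], [0.001, 0.393, 0.92], [-1.0, 0.002, 0.0]] F [ 0.04  0.87 -1.52] w 22.7
pics/s7.png 180 180 6
```

View pics/s7.png

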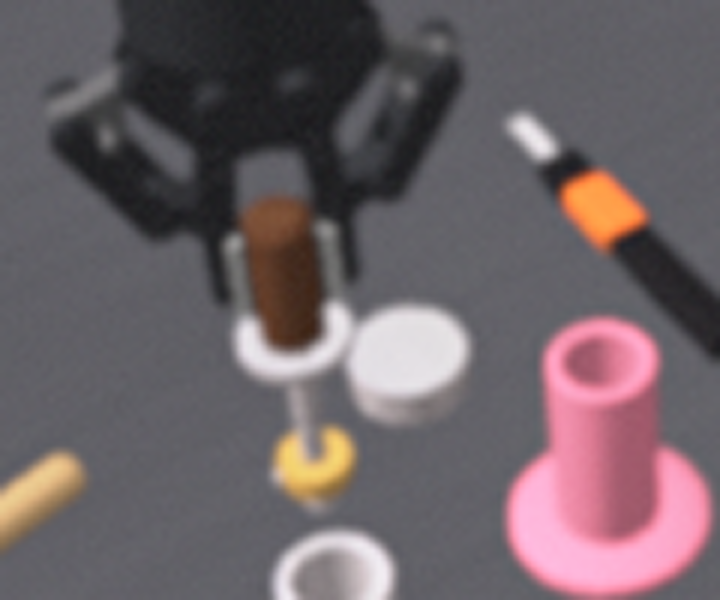

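View pics/w7.png

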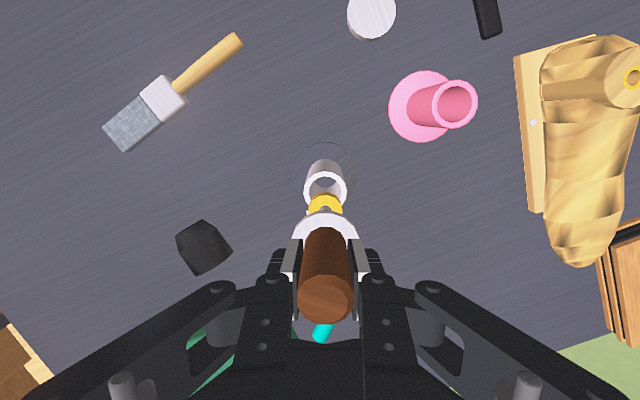

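{"method": "servo_tool", "body": {
  "rows": [
    {"dx": 0, "dy": 0.01, "dz": 0.025, "wx": 0, "wy": 0, "wz": 0, "fingers": 1},
    {"dx": 0, "dy": 0.02, "dz": 0.05, "wx": 0, "wy": 0, "wz": 0, "fingers": 1},
    {"dx": 0, "dy": 0.02, "dz": 0.05, "wx": 0, "wy": 0, "wz": 0, "fingers": 1},
    {"dx": 0, "dy": 0.02, "dz": 0.05, "wx": 0, "wy": 0, "wz": 0, "fingers": 1},
    {"dx": 0, "dy": 0.02, "dz": 0.05, "wx": 0, "wy": 0, "wz": 0, "fingers": 1}
  ]
}}

```text
clock: 6.55
eef_pos: [541.3, -68.4, 248.1]
tool_rot: [1.191, 1.569, 2.359]
force: [-0.1, 0.5, -1.2]
width: 22.6
```

{"method": "servo_tool", "body": {
  "rows": [
    {"dx": 0, "dy": 0.02, "dz": 0.05, "wx": 0, "wy": 0, "wz": 0, "fingers": 1},
    {"dx": 0, "dy": 0.02, "dz": 0.05, "wx": 0, "wy": 0, "wz": 0, "fingers": 1},
    {"dx": 0, "dy": 0, "dz": 0, "wx": 0, "wy": 0, "wz": 0, "fingers": 1},
    {"dx": 0, "dy": 0, "dz": 0, "wx": 0, "wy": 0, "wz": 0, "fingers": 1}
  ]
}}

```text
clock: 7.05
eef_pos: [543.2, 9.7, 248.2]
tool_rot: [2.262, 1.57, -2.853]
force: [-0.8, -0.7, -1.1]
width: 22.6
```

```bash
python3 - <<'E'
from h import *
plan([548.5,44,250],[0.393,0.92])
im=ctrl.get_image("scene");crop(im,(340,200),100,80,8,"pics/s8.png")
im=ctrl.get_image("wrist");cv2.imwrite("pics/w8.png",im[:,:,::-1])
W=ctrl.camera_info("wrist");print(proj(W,[548.5,44,105]))
im=ctrl.get_image("top");crop(im,(303,170),100,80,8,"pics/t8.png")
E
```

```text
t 7.05 p [543.2   9.7 248.2] shift units total [-0.0024  0.0114  0.0448]
rot units total [ 0.01  -0.006 -0.008]
R [[-0.001, -0.92, 0.392], [-0.0, 0.392, 0.92], [-1.0, 0.001, -0.001]] F [-0.84 -0.66 -1.1 ] w 22.6
pics/s8.png 290 160 8
[360.61910851 180.28983696]
pics/t8.png 253 130 8
```

View pics/s8.png

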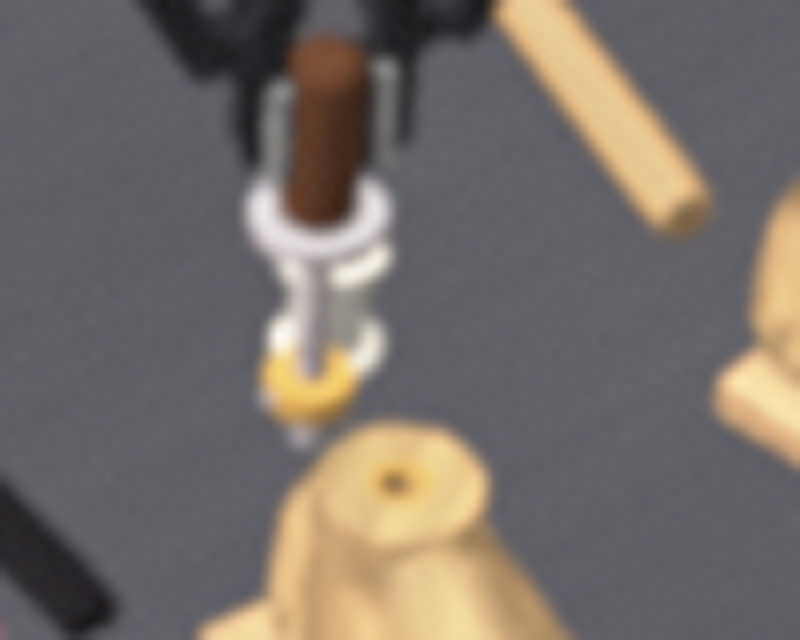

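View pics/w8.png

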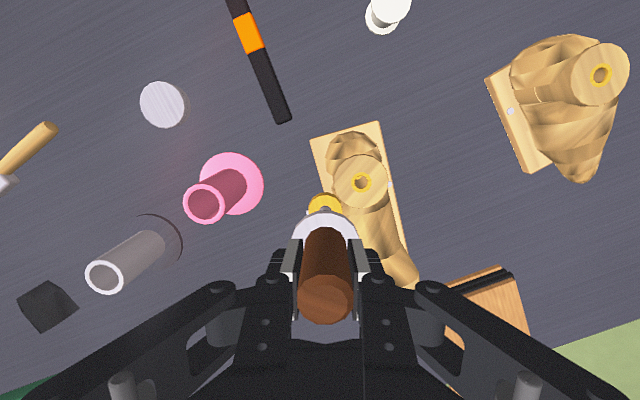

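```bash
python3 - <<'E'
from h import *
S=ctrl.camera_info("scene");T=ctrl.camera_info("top");W=ctrl.camera_info("wrist")
p=ctrl.read_state()["eef_pos"];R=toolR(ctrl.read_state())
z0=p[2]-110.1
f=lambda c:(290+(c[0]-3.5)/8,160+(c[1]-3.5)/8)
for n,c,dz in [("top",(328,58),150),("flangetop",(320,212),94),("tip",(302,438),0)]:
    print(n,"meas",np.round(f(c),2),"pred",proj(S,[p[0],p[1],z0+dz]).round(2),onz(S,f(c),z0+dz).round(1))
print("bore scene",onz(S,f((395,482)),105).round(1))
im=ctrl.get_image("wrist"); crop(im,(340,200),80,60,10,"pics/w8c.png")
for dz in (34,24,94): print(dz,proj(W,[p[0],p[1],z0+dz]))
im=ctrl.get_image("top");crop(im,(310,170),80,60,10,"pics/t8.png")
for dz in (150,94,0): print(dz,proj(T,[p[0],p[1],z0+dz]))
E
```

```text
top meas [330.56 166.81] pred [329.55 166.64] [545.4   9.5 288.4]
flangetop meas [329.56 186.06] pred [328.69 185.89] [545.3   9.3 232.4]
tip meas [327.31 214.31] pred [327.36 215.38] [540.6  10.4 138.4]
bore scene [547.6  43.8 105. ]
pics/w8c.png 300 170 10
34 [324.57882664 210.72544706]
24 [324.60271313 206.88590614]
94 [324.37946317 242.77936088]
pics/t8.png 270 140 10
150 [317.20837359 160.13707475]
94 [317.26783304 165.11143168]
0 [317.35523783 172.42851958]
```

View pics/w8c.png

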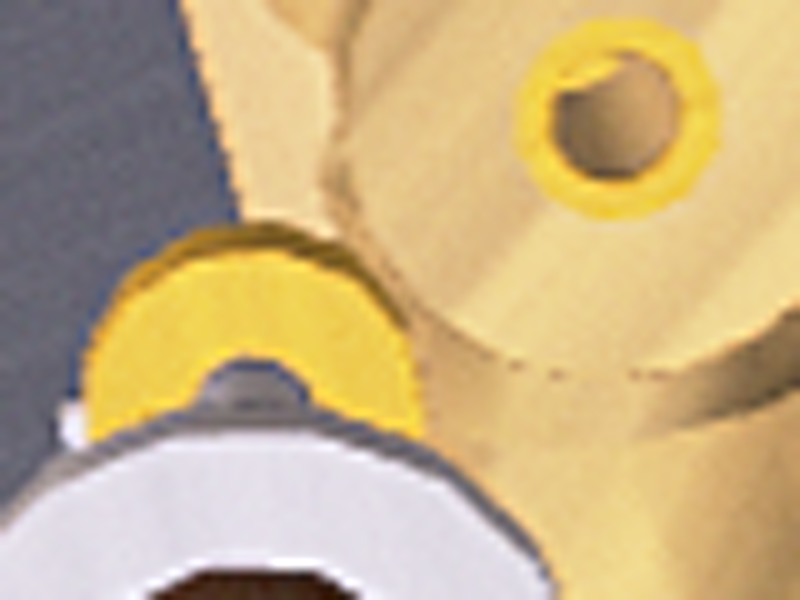

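View pics/t8.png

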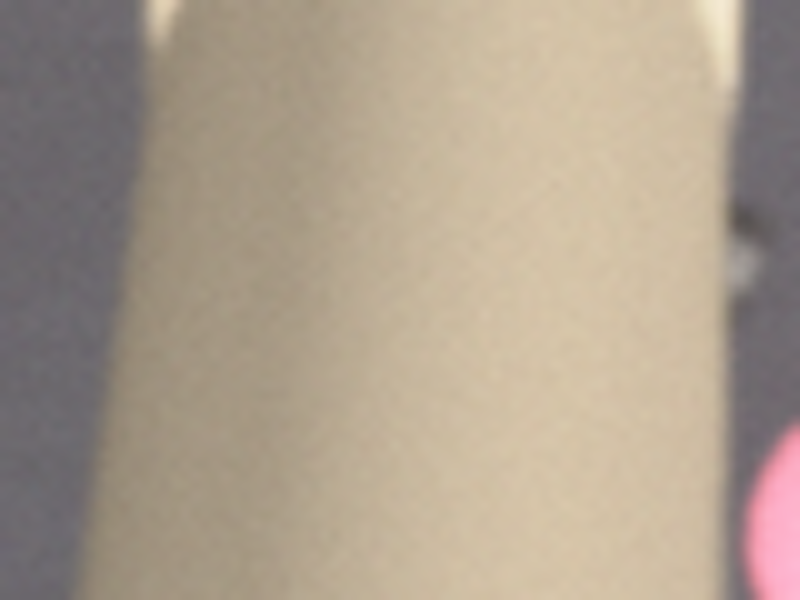

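```bash
python3 - <<'E'
from h import *
W=ctrl.camera_info("wrist");S=ctrl.camera_info("scene")
p=ctrl.read_state()["eef_pos"];R=toolR(ctrl.read_state())
z0=p[2]-110.1
for y in (-2,0,2,4):
  for s in (22,28,34):
    c=np.array([p[0],p[1],z0+s])+R[:,1]*y
    e=lambda v:proj(W,c+v)
    print(y,s,"back top",e(R[:,1]*13.5)[1].round(1),"back bot",e(R[:,1]*13.5-np.array([0,0,10]))[1].round(1),"w",(e(R[:,2]*13.5)-e(-R[:,2]*13.5))[0].round(1),"cols",e(R[:,2]*0)[0].round(1),"scene",((proj(S,c)-[290,160])*8+3.5).round(0))
  c=np.array([p[0],p[1],z0+94])+R[:,1]*y
  print(y,"flange back top",proj(W,c+R[:,1]*20),proj(W,c+R[:,1]*20-[0,0,6]), "handle front bottom",proj(W,c+R[:,1]*12), "handle top back",proj(W,c+[0,0,56]+R[:,1]*12),proj(W,c+[0,0,56]-R[:,1]*12))
im=ctrl.get_image("wrist"); crop(im,(325,265),80,130,6,"pics/w8d.png")
E
```

```text
-2 22 back top 192.2 back bot 189.2 w 33.6 cols 324.6 scene [307. 398.]
-2 28 back top 194.1 back bot 191.0 w 34.4 cols 324.6 scene [308. 383.]
-2 34 back top 196.1 back bot 192.8 w 35.3 cols 324.5 scene [308. 369.]
-2 flange back top [324.35978576 212.80768862] [324.38386842 209.54547846] handle front bottom [324.35824302 226.34575172] handle top back [324.02142669 278.22926887] [324.034908   330.73166642]
0 22 back top 189.8 back bot 186.9 w 33.7 cols 324.6 scene [305. 394.]
0 28 back top 191.6 back bot 188.6 w 34.5 cols 324.6 scene [306. 379.]
0 34 back top 193.6 back bot 190.4 w 35.4 cols 324.5 scene [307. 364.]
0 flange back top [324.36018331 209.3665127 ] [324.3843321  206.20916524] handle front bottom [324.35862171 222.99486611] handle top back [324.02027197 273.56665203] [324.03381172 326.5877289 ]
2 22 back top 187.3 back bot 184.5 w 33.8 cols 324.6 scene [303. 389.]
2 28 back top 189.1 back bot 186.1 w 34.6 cols 324.6 scene [304. 375.]
2 34 back top 191.0 back bot 187.9 w 35.5 cols 324.5 scene [305. 360.]
2 flange back top [324.36058573 205.90230352] [324.38480076 202.85130994] handle front bottom [324.35900502 219.6216817 ] handle top back [324.01911264 268.85717427] [324.03271042 322.40348659]
4 22 back top 184.8 back bot 182.1 w 33.9 cols 324.6 scene [302. 385.]
4 28 back top 186.6 back bot 183.7 w 34.7 cols 324.6 scene [302. 370.]
4 34 back top 188.4 back bot 185.4 w 35.6 cols 324.5 scene [303. 355.]
4 flange back top [324.36099309 202.41487414] [324.38527446 199.47174432] handle front bottom [324.35939302 216.22601685] handle top back [324.01794874 264.10024131] [324.03160412 318.17843245]
pics/w8d.png 285 200 6
```

View pics/w8d.png

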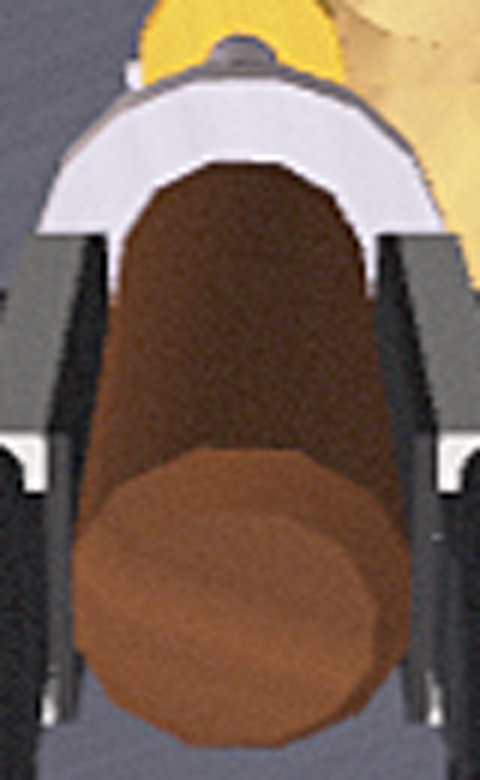

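{"method": "servo_tool", "body": {
  "rows": [
    {"dx": 0, "dy": 0.007, "dz": 0.0224, "wx": 0, "wy": 0, "wz": 0, "fingers": 1},
    {"dx": 0, "dy": 0.007, "dz": 0.0224, "wx": 0, "wy": 0, "wz": 0, "fingers": 1},
    {"dx": 0.024, "dy": 0, "dz": 0, "wx": 0, "wy": 0, "wz": 0, "fingers": 1},
    {"dx": 0, "dy": 0, "dz": 0, "wx": 0, "wy": 0, "wz": 0, "fingers": 1},
    {"dx": 0, "dy": 0, "dz": 0, "wx": 0, "wy": 0, "wz": 0, "fingers": 1}
  ]
}}

```text
clock: 7.98
eef_pos: [547.6, 44.8, 230.9]
tool_rot: [-0.886, 1.57, 0.282]
force: [0.8, 0.4, -0.5]
width: 22.8
```

```bash
python3 - <<'E'
from h import *
plan([548.5,44,250],[0.393,0.92])
im=ctrl.get_image("scene");crop(im,(340,200),80,60,10,"pics/s9.png")
S=ctrl.camera_info("scene");p=ctrl.read_state()["eef_pos"]
for dz in (0,18,28,94): print(dz,((proj(S,[p[0]+2.1,p[1]-.3,p[2]-110.1+dz])-[300,170])*10+4.5).round())
print("bore",((proj(S,[548,44.1,105])-[300,170])*10+4.5).round())
im=ctrl.get_image("wrist");crop(im,(325,200),80,60,10,"pics/w9.png")
E
```

```text
t 7.97 p [547.6  44.8 230.9] shift units total [-0.0254 -0.0015 -0.0005]
rot units total [0.004 0.003 0.003]
R [[0.0, -0.92, 0.392], [0.0, 0.392, 0.92], [-1.0, -0.0, 0.0]] F [ 0.83  0.37 -0.53] w 22.8
pics/s9.png 300 170 10
0 [404. 461.]
18 [408. 408.]
28 [410. 379.]
94 [425. 173.]
bore [396. 503.]
pics/w9.png 285 170 10
```

View pics/s9.png

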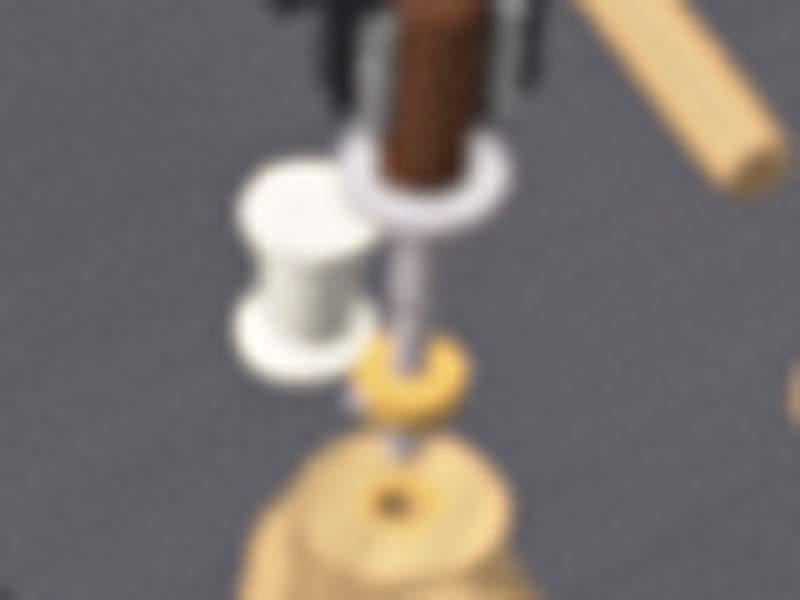

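View pics/w9.png

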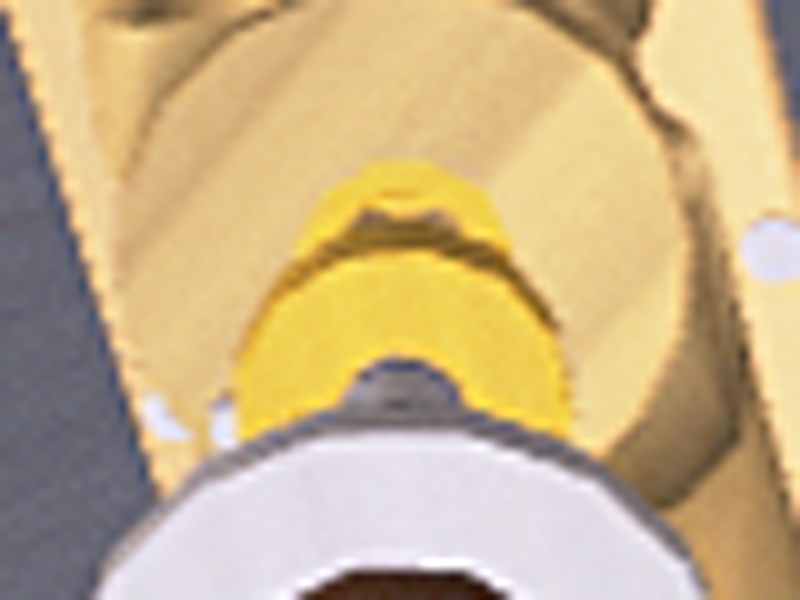

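{"method": "servo_tool", "body": {
  "rows": [
    {"dx": 0.01, "dy": 0.001, "dz": 0, "wx": 0, "wy": 0, "wz": 0, "fingers": 1},
    {"dx": 0.007, "dy": 0, "dz": 0, "wx": 0, "wy": 0, "wz": 0, "fingers": 1},
    {"dx": 0.005, "dy": 0, "dz": 0, "wx": 0, "wy": 0, "wz": 0, "fingers": 1},
    {"dx": 0.003, "dy": 0, "dz": 0, "wx": 0, "wy": 0, "wz": 0, "fingers": 1},
    {"dx": 0, "dy": 0, "dz": 0, "wx": 0, "wy": 0, "wz": 0, "fingers": 1}
  ]
}}

```text
clock: 8.7
eef_pos: [546.7, 44.5, 211.6]
tool_rot: [2.09, 1.571, -3.026]
force: [0.0, -0.2, -0.9]
width: 22.2
```

```bash
python3 - <<'E'
from h import *
plan([548.5,44,250],[0.393,0.92])
im=ctrl.get_image("scene");crop(im,(340,200),80,60,10,"pics/s10.png")
im=ctrl.get_image("wrist");crop(im,(325,200),80,60,10,"pics/w10.png")
E
```

```text
t 8.7 p [546.7  44.5 211.6] shift units total [-0.0512 -0.0025  0.0004]
rot units total [-0.002 -0.001 -0.002]
R [[-0.0, -0.92, 0.393], [-0.0, 0.393, 0.92], [-1.0, 0.0, -0.0]] F [ 0.03 -0.22 -0.91] w 22.2
pics/s10.png 300 170 10
pics/w10.png 285 170 10
```

View pics/s10.png

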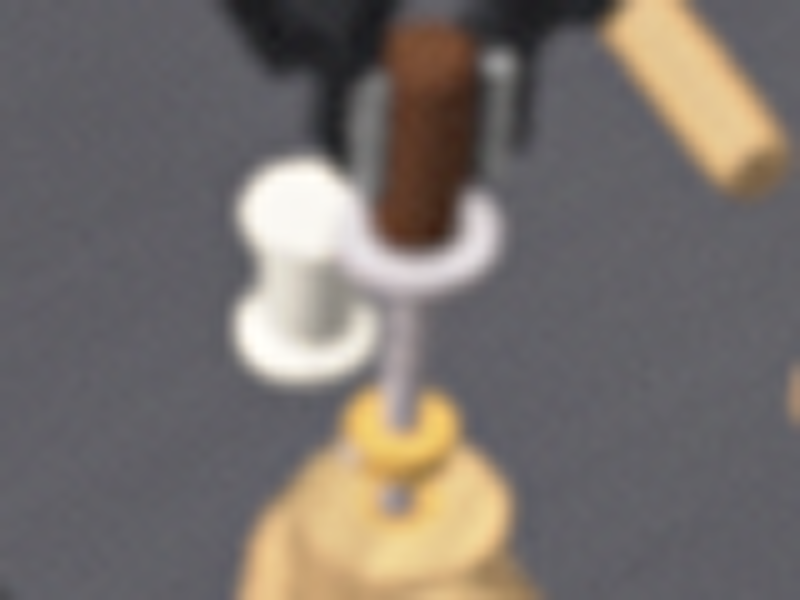

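View pics/w10.png

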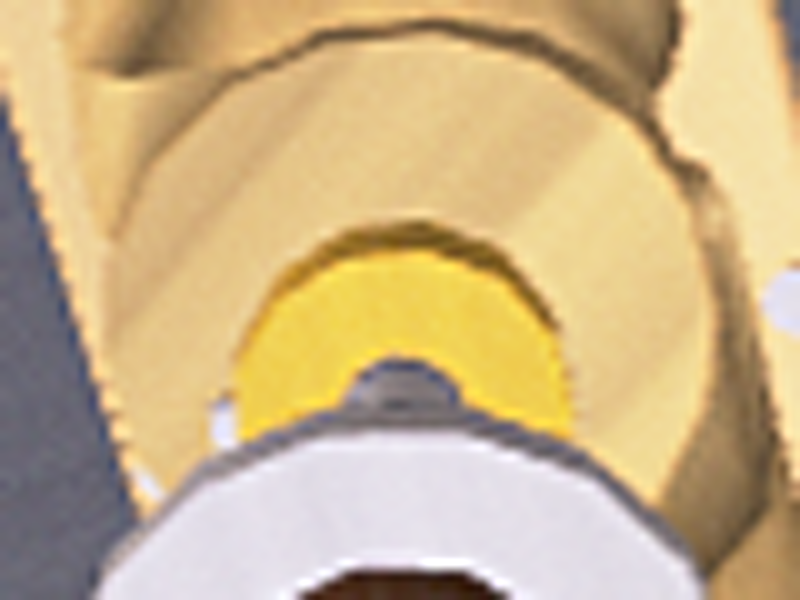

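{"method": "servo_tool", "body": {
  "rows": [
    {"dx": 0.006, "dy": 0, "dz": 0, "wx": 0, "wy": 0, "wz": 0, "fingers": 1},
    {"dx": 0.005, "dy": 0, "dz": 0, "wx": 0, "wy": 0, "wz": 0, "fingers": 1},
    {"dx": 0, "dy": 0, "dz": 0, "wx": 0, "wy": 0, "wz": 0, "fingers": 1}
  ]
}}

```text
clock: 9.18
eef_pos: [546.7, 44.5, 203.2]
tool_rot: [2.496, 1.571, -2.62]
force: [1.1, -0.3, -1.8]
width: 22.9
```

{"method": "servo_tool", "body": {
  "rows": [
    {"dx": 0.004, "dy": 0, "dz": 0, "wx": 0, "wy": 0, "wz": 0, "fingers": 1},
    {"dx": 0.004, "dy": 0, "dz": 0, "wx": 0, "wy": 0, "wz": 0, "fingers": 1},
    {"dx": 0.003, "dy": 0, "dz": 0, "wx": 0, "wy": 0, "wz": 0, "fingers": 1},
    {"dx": 0, "dy": 0, "dz": 0, "wx": 0, "wy": 0, "wz": 0, "fingers": 1}
  ]
}}

```text
clock: 9.68
eef_pos: [546.7, 44.5, 195.2]
tool_rot: [2.099, 1.571, -3.017]
force: [0.6, -0.2, -1.3]
width: 22.4
```

```bash
python3 - <<'E'
from h import *
plan([548.5,44,250],[0.393,0.92])
im=ctrl.get_image("scene");crop(im,(340,200),80,60,10,"pics/s11.png")
E
```

```text
t 9.68 p [546.7  44.5 195.2] shift units total [-0.0731 -0.0025  0.0003]
rot units total [-0.001 -0.001 -0.001]
R [[-0.0, -0.92, 0.393], [-0.0, 0.393, 0.92], [-1.0, 0.0, -0.0]] F [ 0.65 -0.15 -1.28] w 22.4
pics/s11.png 300 170 10
```

View pics/s11.png

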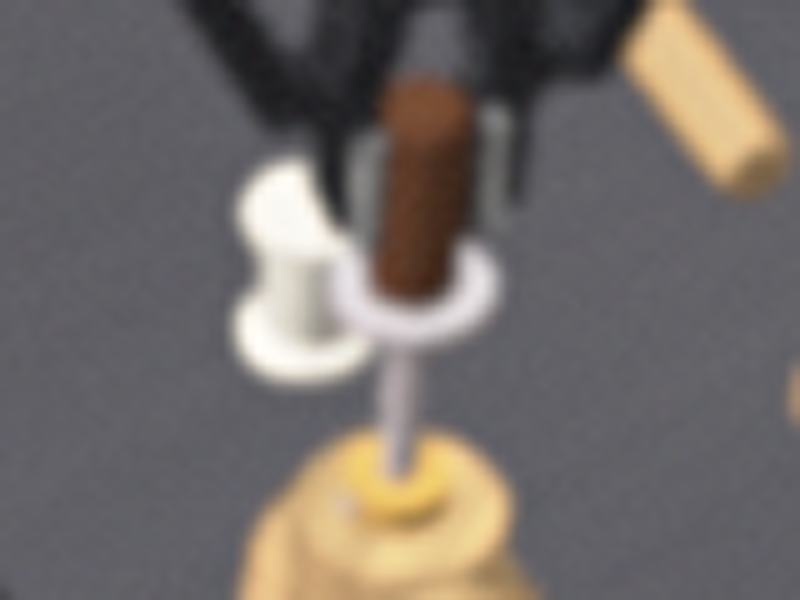

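{"method": "servo_tool", "body": {
  "rows": [
    {"dx": 0.003, "dy": 0, "dz": 0, "wx": 0, "wy": 0, "wz": 0, "fingers": 1},
    {"dx": 0.003, "dy": 0, "dz": 0, "wx": 0, "wy": 0, "wz": 0, "fingers": 1},
    {"dx": 0.003, "dy": 0, "dz": 0, "wx": 0, "wy": 0, "wz": 0, "fingers": 1},
    {"dx": 0.003, "dy": 0, "dz": 0, "wx": 0, "wy": 0, "wz": 0, "fingers": 1}
  ]
}}

```text
clock: 10.22
eef_pos: [546.8, 44.5, 186.3]
tool_rot: [-0.99, 1.57, 0.177]
force: [-0.4, -1.2, 4.4]
width: 22.5
```

{"method": "servo_tool", "body": {
  "rows": [
    {"dx": 0.003, "dy": 0, "dz": 0, "wx": 0, "wy": 0, "wz": 0, "fingers": 1},
    {"dx": 0.003, "dy": 0, "dz": 0, "wx": 0, "wy": 0, "wz": 0, "fingers": 1},
    {"dx": 0.003, "dy": 0, "dz": 0, "wx": 0, "wy": 0, "wz": 0, "fingers": 1}
  ]
}}

```text
clock: 10.6
eef_pos: [546.8, 44.5, 179.4]
tool_rot: [-0.963, 1.571, 0.204]
force: [-0.1, -0.2, 3.8]
width: 23.0
```

{"method": "servo_tool", "body": {
  "rows": [
    {"dx": 0.002, "dy": 0, "dz": 0, "wx": 0, "wy": 0, "wz": 0, "fingers": 1},
    {"dx": 0.002, "dy": 0, "dz": 0, "wx": 0, "wy": 0, "wz": 0, "fingers": 1},
    {"dx": 0.002, "dy": 0, "dz": 0, "wx": 0, "wy": 0, "wz": 0, "fingers": 1}
  ]
}}

```text
clock: 10.98
eef_pos: [546.7, 44.5, 175.0]
tool_rot: [-0.748, 1.571, 0.419]
force: [0.2, -0.3, 4.4]
width: 22.6
```

{"method": "servo_tool", "body": {
  "rows": [
    {"dx": 0.001, "dy": 0, "dz": 0, "wx": 0, "wy": 0, "wz": 0, "fingers": 1},
    {"dx": 0.001, "dy": 0, "dz": 0, "wx": 0, "wy": 0, "wz": 0, "fingers": 1},
    {"dx": 0.001, "dy": 0, "dz": 0, "wx": 0, "wy": 0, "wz": 0, "fingers": 1}
  ]
}}

```text
clock: 11.35
eef_pos: [546.8, 44.5, 172.8]
tool_rot: [-0.939, 1.571, 0.228]
force: [-0.5, 0.4, 3.7]
width: 22.9
```

{"method": "servo_tool", "body": {
  "rows": [
    {"dx": 0.0007, "dy": 0, "dz": 0, "wx": 0, "wy": 0, "wz": 0, "fingers": 1},
    {"dx": 0.0007, "dy": 0, "dz": 0, "wx": 0, "wy": 0, "wz": 0, "fingers": 1}
  ]
}}

```text
clock: 11.6
eef_pos: [546.7, 44.5, 171.7]
tool_rot: [-0.763, 1.571, 0.404]
force: [-0.4, -0.9, 4.3]
width: 23.0
```

{"method": "servo_tool", "body": {
  "rows": [
    {"dx": 0.0007, "dy": 0, "dz": 0, "wx": 0, "wy": 0, "wz": 0, "fingers": 1},
    {"dx": 0.0007, "dy": 0, "dz": 0, "wx": 0, "wy": 0, "wz": 0, "fingers": 1}
  ]
}}

```text
clock: 11.85
eef_pos: [546.7, 44.5, 170.7]
tool_rot: [-0.644, 1.571, 0.523]
force: [0.2, -0.2, 3.7]
width: 22.6
```

{"method": "servo_tool", "body": {
  "rows": [
    {"dx": 0.0006, "dy": 0, "dz": 0, "wx": 0, "wy": 0, "wz": 0, "fingers": 1},
    {"dx": 0.0006, "dy": 0, "dz": 0, "wx": 0, "wy": 0, "wz": 0, "fingers": 1}
  ]
}}

```text
clock: 12.1
eef_pos: [546.7, 44.5, 169.8]
tool_rot: [-0.645, 1.571, 0.522]
force: [0.7, -0.3, 4.5]
width: 22.6
```

{"method": "servo_tool", "body": {
  "rows": [
    {"dx": 0.0006, "dy": 0, "dz": 0, "wx": 0, "wy": 0, "wz": 0, "fingers": 1},
    {"dx": 0.0006, "dy": 0, "dz": 0, "wx": 0, "wy": 0, "wz": 0, "fingers": 1}
  ]
}}

```text
clock: 12.35
eef_pos: [546.8, 44.5, 169.2]
tool_rot: [-0.766, 1.571, 0.401]
force: [0.0, -0.2, 8.6]
width: 22.7
```

{"method": "servo_tool", "body": {
  "rows": [
    {"dx": 0, "dy": 0, "dz": 0, "wx": 0, "wy": 0, "wz": 0, "fingers": 1}
  ]
}}

```text
clock: 12.48
eef_pos: [546.8, 44.5, 169.2]
tool_rot: [-0.751, 1.57, 0.415]
force: [0.1, -0.5, 6.6]
width: 22.9
```

{"method": "servo_tool", "body": {
  "rows": [
    {"dx": 0.0003, "dy": 0, "dz": 0, "wx": 0, "wy": 0, "wz": 0, "fingers": 1},
    {"dx": 0, "dy": 0, "dz": 0, "wx": 0, "wy": 0, "wz": 0, "fingers": 1}
  ]
}}

```text
clock: 12.72
eef_pos: [546.8, 44.5, 169.2]
tool_rot: [-0.769, 1.57, 0.397]
force: [-0.8, -0.0, 7.7]
width: 23.1
```

{"method": "servo_tool", "body": {
  "rows": [
    {"dx": 0.0006, "dy": 0, "dz": 0, "wx": 0, "wy": 0, "wz": 0, "fingers": 1},
    {"dx": 0, "dy": 0, "dz": 0, "wx": 0, "wy": 0, "wz": 0, "fingers": 1}
  ]
}}

```text
clock: 12.98
eef_pos: [546.8, 44.5, 169.1]
tool_rot: [-0.764, 1.57, 0.403]
force: [-1.3, 0.2, 10.3]
width: 22.9
```

{"method": "servo_tool", "body": {
  "rows": [
    {"dx": 0.0006, "dy": 0, "dz": 0, "wx": 0, "wy": 0, "wz": 0, "fingers": 1},
    {"dx": 0, "dy": 0, "dz": 0, "wx": 0, "wy": 0, "wz": 0, "fingers": 1}
  ]
}}

```text
clock: 13.22
eef_pos: [547.0, 44.4, 169.0]
tool_rot: [-0.898, 1.57, 0.268]
force: [-2.0, -0.3, 13.9]
width: 23.1
```

{"method": "servo_tool", "body": {
  "rows": [
    {"dx": 0, "dy": 0, "dz": 0, "wx": 0, "wy": 0, "wz": 0, "fingers": 1},
    {"dx": 0, "dy": 0, "dz": 0, "wx": 0, "wy": 0, "wz": 0, "fingers": 1},
    {"dx": 0, "dy": 0, "dz": 0, "wx": 0, "wy": 0, "wz": 0, "fingers": 1},
    {"dx": 0, "dy": 0, "dz": 0, "wx": 0, "wy": 0, "wz": 0, "fingers": 1},
    {"dx": 0, "dy": 0, "dz": 0, "wx": 0, "wy": 0, "wz": 0, "fingers": 1}
  ]
}}

```text
clock: 13.85
eef_pos: [547.0, 44.5, 169.0]
tool_rot: [-0.862, 1.57, 0.305]
force: [-2.0, 0.4, 14.2]
width: 22.9
```

{"method": "servo_tool", "body": {
  "rows": [
    {"dx": 0, "dy": 0, "dz": 0, "wx": 0, "wy": 0, "wz": 0, "fingers": 1},
    {"dx": 0, "dy": 0, "dz": 0, "wx": 0, "wy": 0, "wz": 0, "fingers": 1},
    {"dx": 0, "dy": 0, "dz": 0, "wx": 0, "wy": 0, "wz": 0, "fingers": 1},
    {"dx": 0, "dy": 0, "dz": 0, "wx": 0, "wy": 0, "wz": 0, "fingers": 1},
    {"dx": 0, "dy": 0, "dz": 0, "wx": 0, "wy": 0, "wz": 0, "fingers": 1}
  ]
}}

```text
clock: 14.48
eef_pos: [547.0, 44.5, 169.0]
tool_rot: [-0.867, 1.57, 0.299]
force: [-1.6, 0.1, 13.2]
width: 22.9
```

{"method": "servo_tool", "body": {
  "rows": [
    {"dx": 0, "dy": 0, "dz": 0, "wx": 0, "wy": 0, "wz": 0, "fingers": 1},
    {"dx": 0, "dy": 0, "dz": 0, "wx": 0, "wy": 0, "wz": 0, "fingers": 1},
    {"dx": 0, "dy": 0, "dz": 0, "wx": 0, "wy": 0, "wz": 0, "fingers": 1},
    {"dx": 0, "dy": 0, "dz": 0, "wx": 0, "wy": 0, "wz": 0, "fingers": 1}
  ]
}}

```text
clock: 14.98
eef_pos: [547.0, 44.5, 169.0]
tool_rot: [-0.844, 1.57, 0.323]
force: [-1.6, 0.1, 13.2]
width: 22.6
```

```bash
python3 - <<'E'
from h import *
plan([548.5,44,250],[0.393,0.92])
im=ctrl.get_image("scene");crop(im,(340,200),80,60,10,"pics/s12.png")
im=ctrl.get_image("wrist");crop(im,(325,220),80,80,8,"pics/w12.png")
E
```

```text
t 14.97 p [547.   44.5 169. ] shift units total [-0.108  -0.0022  0.0003]
rot units total [-0.002  0.006  0.007]
R [[0.001, -0.92, 0.393], [0.0, 0.393, 0.92], [-1.0, -0.001, 0.001]] F [-1.62  0.14 13.22] w 22.6
pics/s12.png 300 170 10
pics/w12.png 285 180 8
```

View pics/s12.png

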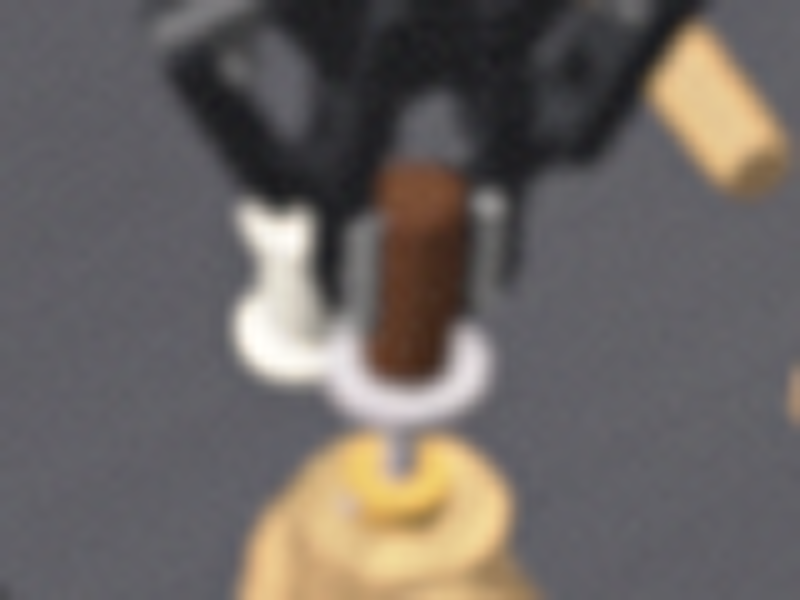

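View pics/w12.png

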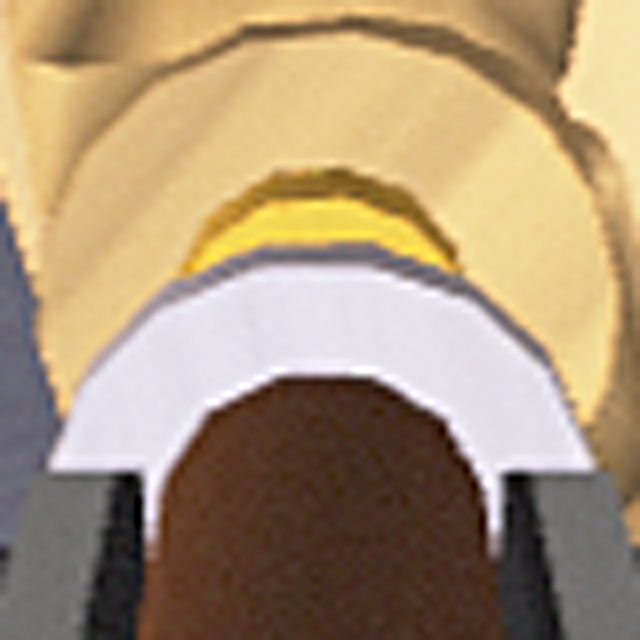

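{"method": "servo_tool", "body": {
  "rows": [
    {"dx": -0.0006, "dy": 0, "dz": 0, "wx": 0, "wy": 0, "wz": 0, "fingers": 1},
    {"dx": -0.0004, "dy": 0, "dz": 0, "wx": 0, "wy": 0, "wz": 0, "fingers": 1},
    {"dx": 0, "dy": 0, "dz": 0, "wx": 0, "wy": 0, "wz": 0, "fingers": 1}
  ]
}}

```text
clock: 15.45
eef_pos: [546.9, 44.5, 169.1]
tool_rot: [-0.924, 1.57, 0.243]
force: [-0.3, 0.6, 8.7]
width: 22.7
```

{"method": "servo_tool", "body": {
  "rows": [
    {"dx": 0, "dy": 0, "dz": 0, "wx": 0, "wy": 0, "wz": 0, "fingers": 0.5},
    {"dx": 0, "dy": 0, "dz": 0, "wx": 0, "wy": 0, "wz": 0, "fingers": 0.3},
    {"dx": 0, "dy": 0, "dz": 0, "wx": 0, "wy": 0, "wz": 0, "fingers": 0},
    {"dx": 0, "dy": 0, "dz": 0, "wx": 0, "wy": 0, "wz": 0, "fingers": 0},
    {"dx": 0, "dy": 0, "dz": 0, "wx": 0, "wy": 0, "wz": 0, "fingers": 0}
  ]
}}

```text
clock: 16.08
eef_pos: [546.6, 44.5, 168.4]
tool_rot: [1.991, 1.571, -3.126]
force: [-0.2, 0.1, -0.5]
width: 85.4
```

```bash
python3 - <<'E'
from h import *
plan([548.5,44,250],[0.393,0.92])
im=ctrl.get_image("scene");crop(im,(340,200),80,60,10,"pics/s13.png")
im=ctrl.get_image("wrist");cv2.imwrite("pics/w13.png",im[:,:,::-1])
E
```

```text
t 16.07 p [546.6  44.5 168.4] shift units total [-0.1088 -0.0026  0.0003]
rot units total [-0.001 -0.001 -0.002]
R [[-0.0, -0.92, 0.393], [-0.0, 0.393, 0.92], [-1.0, 0.0, -0.0]] F [-0.24  0.11 -0.53] w 85.4
pics/s13.png 300 170 10
```

View pics/s13.png

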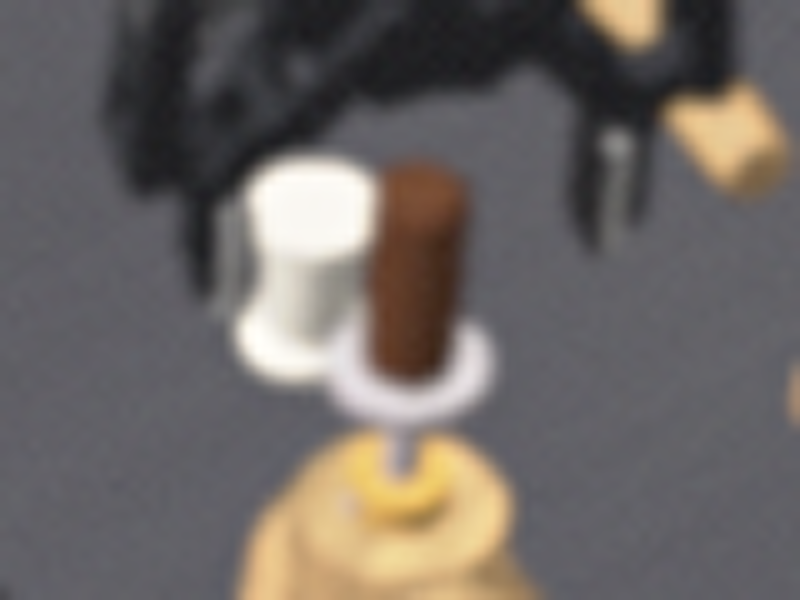

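View pics/w13.png

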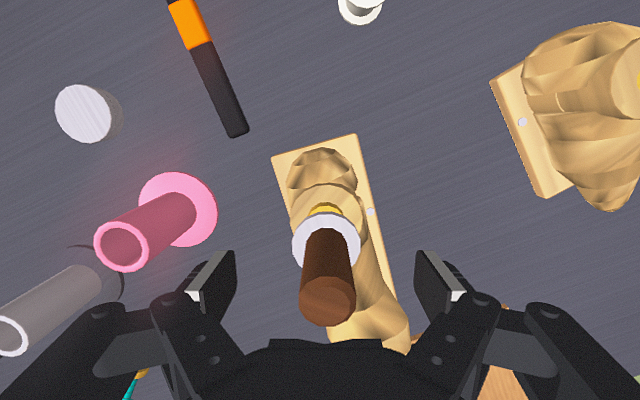

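{"method": "servo_tool", "body": {
  "rows": [
    {"dx": -0.02, "dy": 0, "dz": 0, "wx": 0, "wy": 0, "wz": 0, "fingers": 0},
    {"dx": -0.04, "dy": 0, "dz": 0, "wx": 0, "wy": 0, "wz": 0, "fingers": 0},
    {"dx": -0.04, "dy": 0, "dz": 0, "wx": 0, "wy": 0, "wz": 0, "fingers": 0},
    {"dx": -0.04, "dy": 0, "dz": 0, "wx": 0, "wy": 0, "wz": 0, "fingers": 0},
    {"dx": 0, "dy": 0, "dz": 0, "wx": 0, "wy": 0, "wz": 0, "fingers": 0}
  ]
}}

```text
clock: 16.8
eef_pos: [548.5, 44.5, 276.9]
tool_rot: [-1.03, 1.564, 0.137]
force: [0.9, -0.4, 0.5]
width: 85.4
```

{"method": "servo_tool", "body": {
  "rows": [
    {"dx": 0, "dy": 0, "dz": 0, "wx": 0, "wy": 0, "wz": 0, "fingers": 0},
    {"dx": 0, "dy": 0, "dz": 0, "wx": 0, "wy": 0, "wz": 0, "fingers": 0},
    {"dx": 0, "dy": 0, "dz": 0, "wx": 0, "wy": 0, "wz": 0, "fingers": 0}
  ]
}}

```text
clock: 17.18
eef_pos: [546.2, 44.5, 272.8]
tool_rot: [2.124, 1.569, -2.992]
force: [0.2, -0.2, -0.2]
width: 85.0
```

```bash
python3 - <<'E'
from h import *
plan([548.5,44,250],[0.393,0.92])
im=ctrl.get_image("scene");crop(im,(340,200),80,60,10,"pics/s14.png")
S=ctrl.camera_info("scene")
for x,y in [(549,44.5)]:
  for z in (153,209): print(z,((proj(S,[x,y,z])-[300,170])*10+4.5).round())
E
```

```text
t 17.18 p [546.2  44.5 272.8] shift units total [ 0.0304 -0.0031  0.0006]
rot units total [-0.001 -0.008 -0.013]
R [[-0.002, -0.92, 0.393], [-0.0, 0.393, 0.92], [-1.0, 0.001, -0.001]] F [ 0.23 -0.25 -0.2 ] w 85.0
pics/s14.png 300 170 10
153 [409. 364.]
209 [422. 190.]
```

View pics/s14.png

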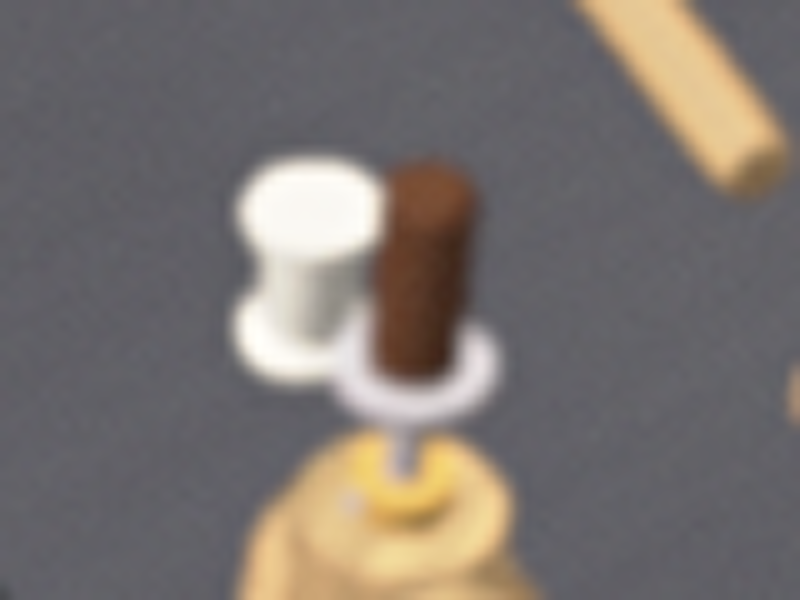

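{"method": "servo_tool", "body": {
  "rows": [
    {"dx": 0, "dy": 0, "dz": 0, "wx": 0, "wy": 0, "wz": 0, "fingers": 0},
    {"dx": 0, "dy": 0, "dz": 0, "wx": 0, "wy": 0, "wz": 0, "fingers": 0},
    {"dx": 0, "dy": 0, "dz": 0, "wx": 0, "wy": 0, "wz": 0, "fingers": 0},
    {"dx": 0, "dy": 0, "dz": 0, "wx": 0, "wy": 0, "wz": 0, "fingers": 0}
  ]
}}

```text
clock: 17.73
eef_pos: [546.7, 44.5, 273.5]
tool_rot: [2.077, 1.571, -3.039]
force: [0.1, 0.1, 0.5]
width: 85.1
```

```bash
python3 - <<'E'
from h import *
im=ctrl.get_image("scene");crop(im,(340,200),80,60,10,"pics/s15.png")
a=cv2.imread("pics/s14.png").astype(int);b=cv2.imread("pics/s15.png").astype(int)
print(np.abs(a-b).max(),np.abs(a-b).mean())
im=ctrl.get_image("wrist");crop(im,(325,190),130,110,6,"pics/w15.png")
W=ctrl.camera_info("wrist")
for z in (105,115,153,209): print(z,((proj(W,[549,44.5,z])-[260,135])*6+2.5).round())
E
```

```text
pics/s15.png 300 170 10
8 1.0208020833333333
pics/w15.png 260 135 6
105 [395. 309.]
115 [396. 322.]
153 [396. 380.]
209 [397. 503.]
```

View pics/w15.png

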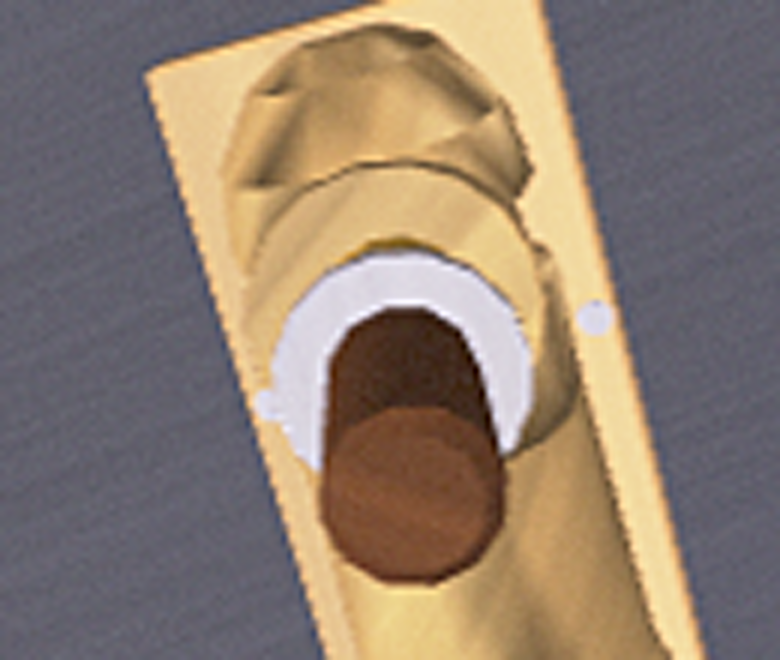

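View pics/s15.png

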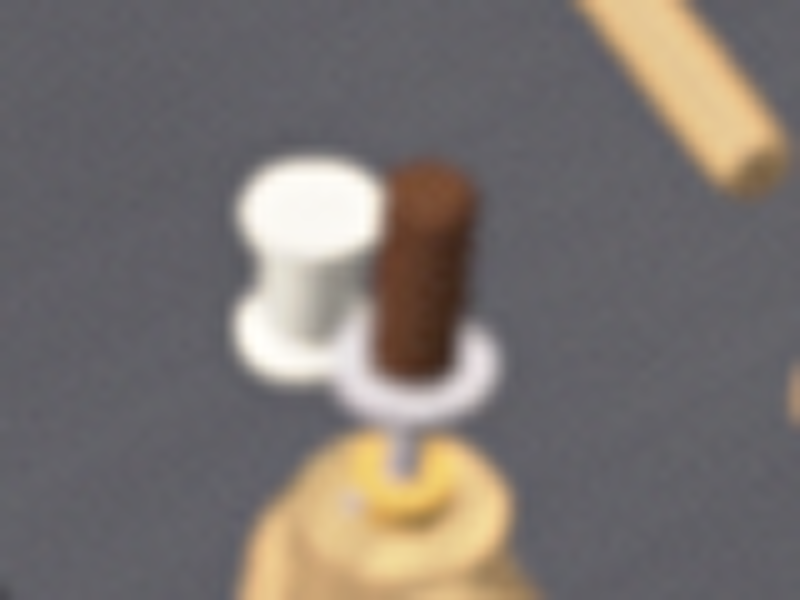

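```bash
python3 - <<'E'
from cell import ctrl
print(ctrl.finish_job())
E
```

```text
the job is handed in; nothing more can be done
None
```

I took the brown-handled gauge out of its aluminium stand and lowered its rod into the longer last's bore. Then I pressed it on the bottom, let go, backed the hand off straight up and handed the job in at about 18 s. No verdict was reported.

- **Depth:** the push rose sharply over the stop's drag of about 5 N at roughly 46 mm. That is inside the 45–58 mm range but near its shallow end.
- **Press:** the tool force held steady at 13–14 N for about 1.8 s. Allowing for the drag and the gauge's weight, I work that out as about 9–10 N on the bottom, or at most about 15 N if the drag relaxes once the rod stops moving. I could not measure the bottom force directly.
- **Final state:** the last pictures show the gauge standing free, with no visible movement in the scene camera between two frames about 0.6 s apart. Its stop appears to be on the rim, and the open gripper is about 60 mm above the handle. After release the gauge leaned by an estimated 0.02–0.03 rad, within the 0.12 rad allowed.
- **Disagreements:** the cameras differed by 1–3 mm on the bore's position, so I took a value between them, and the rod went in with no noticeable side force. One early reading of the rod tip suggested about 0.05 rad of tilt in the grip; the other readings did not support it.

I did not move near the shorter last, the turquoise gauge, the pink stand or the bystanders, and those visible in the later pictures looked undisturbed. I did not check each one separately at the end.

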